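Clear away the breakfast boards and napkin rings

TASK

Breakfast is over: shut the lid of the red loaf bin, then post every breakfast board from the draining rack down through the slot in the shut lid until it is wholly inside the bin, and slip every open napkin ring, gap first, over the rod of the napkin-ring stand so that it hangs there by itself. Rings and boards may go in any order; leave the other things on the worktop where they stand.

Things in the scene. Friction and masses are not known exactly. Their poses are not given: they have to be found in the camera images.
- ring1_c (a point): Open steel napkin ring (None if absent), 90 g: C-shaped octagonal hoop 46 mm wide (x), 49 tall, 32 long (y, its axis), wall 4, bore 38. Stands gap down; gap 18 mm, lips turned out as heavy feet, 45 overall. Point: hoop centre, 26 mm above its lip ends, 19 below its inner top; z points away from the gap. Grip its two flat upright sides, 23 mm out along x. May get knocked a little.
- ring2_c (a point): Open steel napkin ring (None if absent), 90 g: C-shaped octagonal hoop 46 mm wide (x), 49 tall, 32 long (y, its axis), wall 4, bore 38. Stands gap down; gap 18 mm, lips turned out as heavy feet, 45 overall. Point: hoop centre, 26 mm above its lip ends, 19 below its inner top; z points away from the gap. Grip its two flat upright sides, 23 mm out along x. May get knocked a little.
- ring3_c (a point): Open steel napkin ring (None if absent), 90 g: C-shaped octagonal hoop 46 mm wide (x), 49 tall, 32 long (y, its axis), wall 4, bore 38. Stands gap down; gap 18 mm, lips turned out as heavy feet, 45 overall. Point: hoop centre, 26 mm above its lip ends, 19 below its inner top; z points away from the gap. Grip its two flat upright sides, 23 mm out along x. May get knocked a little.
- board1_c (a point): Small beech breakfast board (None if absent), 140 mm long (y), 90 high (z), 7 thick (x), 70 g, on its long edge in the rack, whose plates cover its lowest 40 mm. Point: its centre, 45 mm below the top edge. Places are 50 mm apart: part the fingers only some 30 mm to take a board by its top edge.
- board2_c (a point): Small beech breakfast board (None if absent), 140 mm long (y), 90 high (z), 7 thick (x), 70 g, on its long edge in the rack, whose plates cover its lowest 40 mm. Point: its centre, 45 mm below the top edge. Places are 50 mm apart: part the fingers only some 30 mm to take a board by its top edge.
- board3_c (a point): Small beech breakfast board (None if absent), 140 mm long (y), 90 high (z), 7 thick (x), 70 g, on its long edge in the rack, whose plates cover its lowest 40 mm. Point: its centre, 45 mm below the top edge. Places are 50 mm apart: part the fingers only some 30 mm to take a board by its top edge.
- lid (a joint): Hinge of the red loaf bin's lid: 0 shut, growing as the front edge rises (rad); starts about 0.35 to 0.7. Stiff: it stays where it is left, a push of a few newtons down on the front part of its upper face shuts it against a stop.
- lid_edge (a point): Middle of the lid's front edge, on the upper face; moves with the lid. A steel lip 90 mm wide sticks out another 21 mm in front of it. 200 mm from the hinge line.
- lid_hinge (a point): Middle of the lid's hinge line, along the far top rim of the bin, 155 mm above the worktop; axes as bin. The hinge line runs along y.
- slot (a point): Centre of the slot through the lid, on the lid's upper face (lid 6 mm thick; face 161 mm above the worktop when shut), 100 mm from the hinge. Slot 150 mm long (y) by 11 mm wide (x); two steel lips along it rise 10 mm above the lid and lean outwards as a funnel, some 28 mm across overall. Moves with the lid.
- bin: Red metal loaf bin, fixed, 200 mm deep (x) by 320 mm wide (y), 155 mm high without the lid, wall 3 mm, empty, with a sloping floor (6 mm high in front, 60 mm at the back); origin at the centre of its underside; front faces its -x.
- rod_mid (a point): Middle of the fixed stand's level steel rod, on the rod's axis, 130 mm above the worktop. Rod 12 mm thick, running along this point's y, free over 120 mm either way, between two wooden posts whose tops are 10 mm above the rod's axis. Base plank 70 by 290 mm, 15 mm thick.
- rack: White plastic draining rack, fixed, tray 175 (x) by 110 mm (y), 8 mm thick, with three pairs of upright plates to 48 mm height, making slots 10 mm wide along y, at its middle and 50 mm either side along x; origin at the centre of its underside.
- eggcup: Blue plastic egg cup, 44 mm across, 48 mm tall; to be left alone. Origin on its underside.
- mug: White ceramic mug, 80 mm across, 90 mm tall; to be left alone. Origin on its underside.
- canister: Closed aluminium canister, 90 mm across, 130 mm tall; to be left alone. Origin on its underside.
- salt: White ceramic salt shaker, 40 mm across, 58 mm tall; to be left alone. Origin on its underside.
- sugarbowl: White ceramic bowl, 90 mm across, 50 mm tall; to be left alone. Origin on its underside.
- jamjar: Amber glass jam jar, 64 mm across, 90 mm tall; to be left alone. Origin on its underside.
- teaspoon: Stainless teaspoon, 130 mm long, lying flat; to be left alone. Origin on its underside; x along it.
Things that resemble listed ones, but are neither listed nor needed, are in the scene too. Leave any brown or green look-alike of the part that bears ring1_c alone.

How it is judged:
By the outcome, as a careful person would: the job done as asked, in the order asked, and still so for the second after the job is handed in, with the robot touching nothing.
Of ring1, ring2, ring3 only 2 to 3 are there at a start; the rules pass over those that are not, and their reading is None.
Of board1, board2, board3 only 2 to 3 are there at a start; the rules pass over those that are not, and their reading is None.
At some moment in a run one of ring1, ring2, ring3 may be knocked a few centimetres aside while the robot is not near it.
It also fails if it takes over 210 s, if anything falls off the work surface, if the arm or the gripper's body presses on something with over 40 N, if the wrist force passes 120 N, or if a joint passes its speed limit or range.

ROBOT

A 7-joint arm with a two-finger parallel gripper is mounted at the origin on the work surface. World frame = base frame: x ahead of the robot, y to its left, z up, the work surface at z = 0. Lengths are in m, angles in rad, forces in N, time in s.
With the tool pointing down it reaches from about 0.4 to 0.85 m from the base axis. Payload 4.5 kg.
Tool frame: the origin (TCP) lies on the centre line of the jaws, within the pads' length; the fingertips stand 8 mm ahead of it and the grasp point (between the pads) lies 11 mm behind it; z points along the fingers, x is the direction in which the jaws open and shut, and the axes are right-handed (so a half turn about z gives the same grasp; the last joint's range is limited). The gripper opens to 88 mm and grips with 3 to 60 N. Pads are 18 mm wide; open, the fingers measure 123 mm over their backs; the gripper's body (75 mm by 187 mm) begins 45 mm behind the grasp point.
Start: joints at [1.344, 0.689, -0.195, 1.565, 0.157, 0.902, -0.215], TCP at [0.161, -0.604, 0.247] pointing down, gripper open.
Joint ranges: [-3.01, 3.01], [-0.46, 2.08], [-1.47, 1.51], [0.13, 2.56], [-1, 4.14], [0.04, 2.09], [-2.66, 2.66]. Speed limits (rad/s): [2.57, 2.57, 3.14, 3.14, 3.14, 3.14, 3.14].

INTERFACE

Orientations are given as a unit quaternion [x, y, z, w].
In Python, from plant import r gives the robot as it stands.
- The arm moves only by the shell command python3 -m pendant 'ROWS' [FORCE]. ROWS is JSON, a list of rows, each a list of 3 entries, a list of its own where there are three numbers: the turn, a rotation vector about the tool's x, y, z in rad, then the shift along the tool's x, y, z in m, then the opening, from 0 (shut) to 1 (fully open). In form: [[[wx, wy, wz], [tx, ty, tz], claw], ...]. A call has 1 to 10 rows; each row is the pose to reach, as a shift and turn from the pose commanded when the call began, along the tool's axes at that moment; what a row does not reach only later rows make up. A row lasts 1/10 s, in which the tool goes at most 50 mm and 8.59 degrees, less where a joint would pass 70% of its speed; a pose out of reach is approached as far as the arm can. A call with a gripper value outside its range is refused whole. The fingers move at their own pace and stop on an object; FORCE is the grip in N (left out, the last holds). Time passes only in rows, so rows that repeat a pose let the fingers close. It gives the time, the measured TCP pose, the force and the opening at its end, in the units of the state.
- r.get_state(): the state, without advancing time (a new reading comes with each control period).
- r.snapshot(name): name is "side" or "top" or "wrist"; returns a dict with "image" (420x560x3 uint8, red, green, blue), "mtx" (3x3 intrinsics, pixels), "dist" ([k1, k2, p1, p2, k3] as OpenCV has them; the pictures are not rectified), "R" (3x3) and "t" (3): a world point X has camera coordinates R X + t; the wrist camera has in their place "T_tool_cam" (4x4, takes a point from camera to tool coordinates, whose origin is the TCP and whose axes are the tool frame's). Camera axes: x right, y down, z forward; pixel columns grow to the right and rows downward; lengths in m; the calibration is good to about 2 mm. A picture is of the moment at which its call begins: read the wrist's pose just before it. There is no depth.
- r.finish_job(): hands the job in, once; it reports no verdict.
The state is a dict: "clock": time; "q": joint angles; "qd": joint speeds; "joint_torque": joint torques, N m; "tool_pos": TCP position; "eef_rot": TCP orientation; "contact_force": force on the tool from outside, world axes, zero at the start; "moment": the same for the moment, N m; "opening": opening from 0.0 (shut) to 1.0 (fully open).
Only numpy, scipy, OpenCV 4.12 (cv2) and the standard library are available. Lean on these libraries where they do the work, as an engineer would, in place of code of your own. Each camera call takes 0.05 s, during which the arm holds its last target. There are 200 camera calls.

## Working session

There is one attempt and no reset: what is moved stays moved. The work goes in short steps, Python scripts to look and compute and a shell command to move; the robot and the scene stay as the last step left them, time stands still between calls to the robot, and variables do not carry over. Pictures are saved under pics/ and viewed, about 12 in all and at most 16, crops included, and the job is handed in when it is done.

```bash
ls; mkdir -p pics; cat > h.py <<'E'
import numpy as np, cv2
from plant import r
from scipy.spatial.transform import Rotation as Rt
def snap(n,save=None):
    s=r.get_state(); d=r.snapshot(n)
    if n=="wrist":
        T=np.eye(4);T[:3,:3]=Rt.from_quat(s["eef_rot"]).as_matrix();T[:3,3]=s["tool_pos"]
        W=T@np.array(d["T_tool_cam"]); d["R"]=W[:3,:3].T; d["t"]=-W[:3,:3].T@W[:3,3]
    for k in("R","t","mtx","dist"): d[k]=np.array(d[k],float)
    if save: cv2.imwrite("pics/"+save+".png",d["image"][:,:,::-1]); np.savez("pics/"+save+".npz",**{k:d[k] for k in("R","t","mtx","dist","image")})
    return d
def load(n): return dict(np.load("pics/"+n+".npz"))
def ray(d,uv):
    p=cv2.undistortPoints(np.array([[uv]],float),d["mtx"],d["dist"])[0,0]
    v=d["R"].T@np.array([p[0],p[1],1]); return -d["R"].T@d["t"], v/np.linalg.norm(v)
def onz(d,uv,z):
    c,v=ray(d,uv); return c+v*(z-c[2])/v[2]
def tri(*du):
    A=np.zeros((3,3));b=np.zeros(3)
    for d,uv in du:
        c,v=ray(d,uv);P=np.eye(3)-np.outer(v,v);A+=P;b+=P@c
    X=np.linalg.solve(A,b)
    return X,[float(np.linalg.norm((np.eye(3)-np.outer(ray(d,u)[1],ray(d,u)[1]))@(X-ray(d,u)[0]))) for d,u in du]
def proj(d,X):
    return cv2.projectPoints(np.array([X],float),cv2.Rodrigues(d["R"])[0],d["t"],d["mtx"],d["dist"])[0].reshape(-1,2)[0]
E
python3 - <<'E'
from h import *
print(r.get_state())
ims=[snap(n,n+"0") for n in("side","top","wrist")]
for d in ims: print(d["mtx"].round(0).tolist(),-d["R"].T@d["t"],d["R"][2])
E
```

```text
pics
{'clock': 0.0, 'q': array([ 1.34380684,  0.68992141, -0.1945674 ,  1.56633259,  0.15727435,
        0.90252918, -0.21506004]), 'qd': array([ 0.00141146,  0.00050775, -0.00077835, -0.0002109 , -0.0005077 ,
       -0.00074303, -0.00087809]), 'joint_torque': array([-1.64585476e-04, -5.27559364e+01, -1.26688186e+00, -1.53427577e+01,
       -5.25835762e-02,  6.54370553e-03,  1.76000049e-04]), 'tool_pos': array([ 0.16097759, -0.60327255,  0.24595348]), 'eef_rot': array([ 7.93090683e-01, -6.09102913e-01, -7.39052615e-04, -5.12452294e-04]), 'contact_force': array([-0.33877999, -0.10509573, -0.11163862]), 'moment': array([-0.00602044,  0.01273245, -0.00072054]), 'opening': 1.002625560180662}
[[491.0, 0.0, 273.0], [0.0, 491.0, 209.0], [0.0, 0.0, 1.0]] [0.03860386 0.61581577 0.85024322] [ 0.49200453 -0.54338081 -0.68019764]
[[416.0, 0.0, 277.0], [0.0, 416.0, 210.0], [0.0, 0.0, 1.0]] [0.35666806 0.06590173 1.06401802] [ 0.19302338 -0.00504273 -0.9811812 ]
[[307.0, 0.0, 279.0], [0.0, 307.0, 208.0], [0.0, 0.0, 1.0]] [ 0.23981926 -0.58213398  0.38313341] [-0.30408008 -0.07946665 -0.94932627]
```

View pics/top0.png

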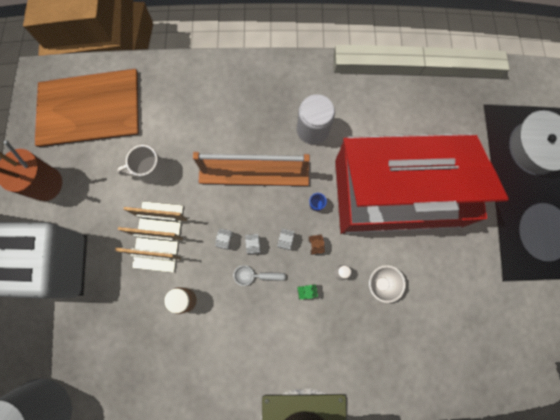

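View pics/side0.png

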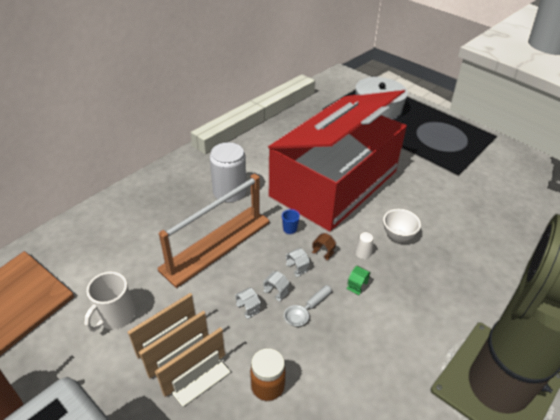

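Both views show three steel rings (top view (223,241), (252,244), (286,242)). The brown (317,243) and green (307,292) rings are look-alikes to leave alone. Three boards stand in the rack (160,237), the rod runs (200,157) to (303,157), and the red bin is at (415,180) with its lid open. I'll enlarge the rings, rack and rod.

```bash
python3 - <<'E'
from h import *
t=load("top0");s=load("side0")
a=cv2.resize(t["image"][145:275,110:330],None,fx=3.6,fy=3.6,interpolation=cv2.INTER_CUBIC)[:,:,::-1]
cv2.imwrite("pics/c1.png",a)
b=cv2.resize(s["image"][170:390,120:380],None,fx=2.7,fy=2.7,interpolation=cv2.INTER_CUBIC)[:,:,::-1]
cv2.imwrite("pics/c2.png",b)
for n,uv,z in[("r1",(223,241),.03),("r2",(252,244),.03),("r3",(286,242),.03),("rodL",(200,157),.13),("rodR",(303,157),.13),("rack",(160,237),.05),("canister",(316,104),.13),("cornerNR",(484,220),.155),("cornerNL",(343,230),.155),("mug",(142,158),.09),("jam",(178,300),.09)]:
    print(n,onz(t,uv,z).round(3))
E
```

```text
r1 [0.48  0.195 0.03 ]
r2 [0.473 0.123 0.03 ]
r3 [0.478 0.038 0.03 ]
rodL [0.667 0.242 0.13 ]
rodR [ 0.666 -0.001  0.13 ]
rack [0.488 0.35  0.05 ]
canister [ 0.802 -0.035  0.13 ]
cornerNR [ 0.51  -0.414  0.155]
cornerNL [ 0.489 -0.085  0.155]
mug [0.68  0.395 0.09 ]
jam [0.336 0.29  0.09 ]
```

View pics/c1.png

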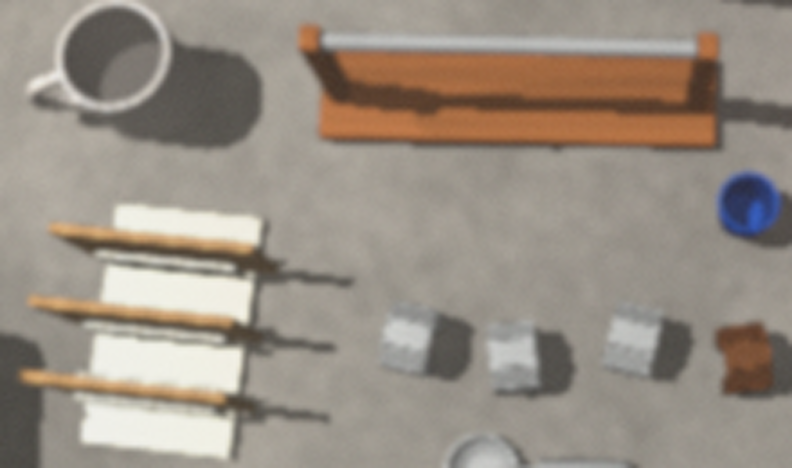

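View pics/c2.png

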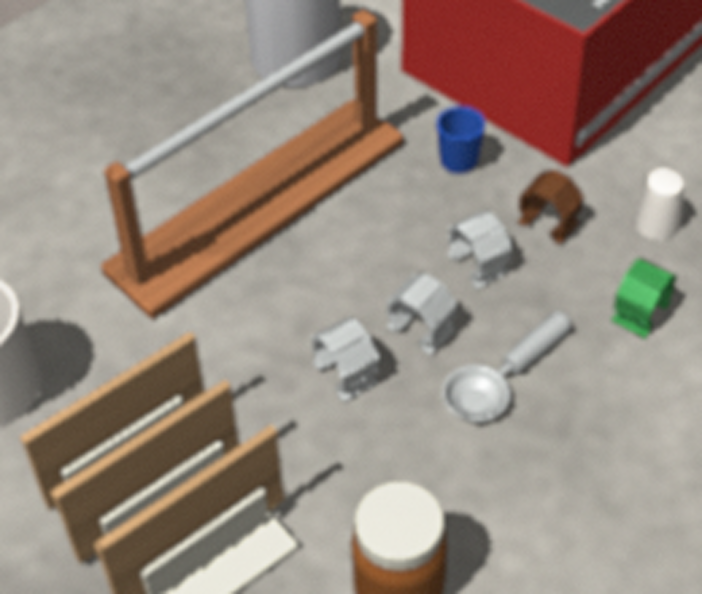

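Crops show ring tops around c1 (410,335), (513,355), (635,330), with ring axes roughly along world y. The rod runs from (318,40) to (697,47), and the board top edges are clear. Next is the bin, with both views in one montage.

```bash
cat > pt.py <<'E'
from h import *
t=load("top0");s=load("side0")
def T(u,v): return ((u+.5)/3.6-.5+110,(v+.5)/3.6-.5+145)
def S(u,v): return ((u+.5)/2.7-.5+120,(v+.5)/2.7-.5+170)
P=dict(rodL=((318,40),(131,172)),rodR=((697,47),(362,30)),A_L=((52,230),(24,440)),A_R=((255,250),(193,340)),B_L=((30,302),(55,492)),B_R=((240,322),(232,388)),C_L=((22,377),(100,545)),C_R=((228,398),(277,432)))
for k,(a,b) in P.items():
    X,e=tri((t,T(*a)),(s,S(*b))); print(k,X.round(3),np.round(e[0],4))
E
python3 - <<'E'
from pt import *
a=cv2.resize(t["image"][125:245,325:515],None,fx=2.6,fy=2.6,interpolation=cv2.INTER_CUBIC)
b=cv2.resize(s["image"][80:230,255:415],None,fx=2.6,fy=2.6,interpolation=cv2.INTER_CUBIC)
# stack side by side
H=max(a.shape[0],b.shape[0]); im=np.zeros((H,a.shape[1]+b.shape[1],3),np.uint8)
im[:a.shape[0],:a.shape[1]]=a; im[:b.shape[0],a.shape[1]:]=b
im=cv2.resize(im,(800,int(H*800/im.shape[1]))) ; print(im.shape, a.shape,b.shape)
im=np.vstack([im]); cv2.imwrite("pics/c3.png",im[:,:,::-1])
E
```

```text
rodL [0.668 0.245 0.131] 0.0025
rodR [ 0.665 -0.003  0.124] 0.002
A_L [0.553 0.432 0.09 ] 0.0013
A_R [0.54  0.294 0.083] 0.001
B_L [0.503 0.442 0.094] 0.0011
B_R [0.491 0.301 0.081] 0.0001
C_L [0.453 0.445 0.092] 0.0009
C_R [0.44  0.306 0.086] 0.0004
(342, 800, 3) (312, 494, 3) (390, 416, 3)
```

View pics/c3.png

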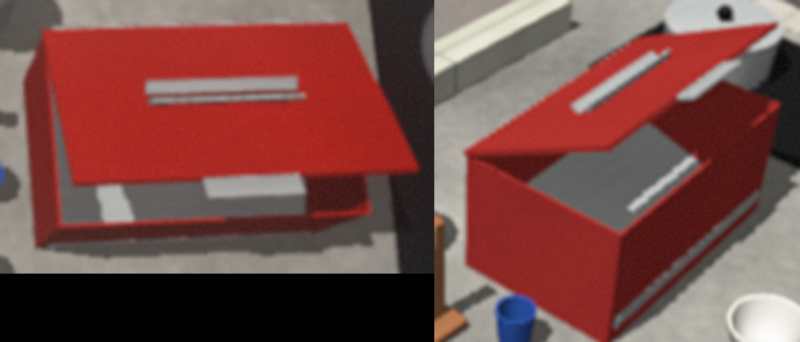

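```bash
python3 - <<'E'
from pt import *
k=800/910*2.6
T=lambda u,v:(325+u/k,125+v/k); S=lambda u,v:(255+(u-434)/k,80+v/k)
for n,a,b in[("hingeL",(42,31),(467,152)),("frontL",(75,186),(609,149)),("frontR",(418,171),(777,24)),("rimNL",(62,222),(620,233)),("rimNR",(370,213),(778,103)),("slotL",(147,93),(576,109)),("slotR",(302,90),(665,53)),("lipR",(304,193),(741,64)),("lipL",(207,196),(683,100))]:
    X,e=tri((t,T(*a)),(s,S(*b))); print(n,X.round(3),np.round(e[0],4))
E
```

```text
rodL [0.668 0.245 0.131] 0.0025
rodR [ 0.665 -0.003  0.124] 0.002
A_L [0.553 0.432 0.09 ] 0.0013
A_R [0.54  0.294 0.083] 0.001
B_L [0.503 0.442 0.094] 0.0011
B_R [0.491 0.301 0.081] 0.0001
C_L [0.453 0.445 0.092] 0.0009
C_R [0.44  0.306 0.086] 0.0004
hingeL [ 0.701 -0.095  0.156] 0.0018
frontL [ 0.525 -0.102  0.243] 0.0002
frontR [ 0.538 -0.427  0.244] 0.0002
rimNL [ 0.507 -0.108  0.148] 0.0014
rimNR [ 0.515 -0.425  0.15 ] 0.0001
slotL [ 0.625 -0.184  0.203] 0.0016
slotR [ 0.625 -0.338  0.206] 0.0015
lipR [ 0.515 -0.31   0.251] 0.0016
lipL [ 0.518 -0.219  0.247] 0.0037
```

```bash
cat > go.py <<'E'
# usage: go.py x y z yawdeg -> turn & shift in tool axes to that pose (tool down, tool x at yaw)
import sys; from h import *
a=[float(v) for v in sys.argv[1:]]; s=r.get_state()
R=Rt.from_quat(s["eef_rot"])
c,sn=np.cos(np.radians(a[3])),np.sin(np.radians(a[3]))
G=Rt.from_matrix(np.array([[c,sn,0],[sn,-c,0],[0,0,-1]]))
print("turn",(R.inv()*G).as_rotvec().round(3).tolist(),"shift",R.inv().apply(np.array(a[:3])-s["tool_pos"]).round(4).tolist(),"F",s["contact_force"].round(1),"t",s["clock"], "op",round(s["opening"],3))
E
python3 go.py 0.535 -0.262 0.33 0
python3 -m pendant '[[[0,0,-0.15],[0,0,-0.05],0],[[0,0,-0.3],[0,0,-0.083],0],[[0,0,-1.31],[-0.233,-0.449,-0.083],0],[[0,0,-1.31],[-0.233,-0.449,-0.083],0],[[0,0,-1.31],[-0.233,-0.449,-0.083],0],[[0,0,-1.31],[-0.233,-0.449,-0.083],0],[[0,0,-1.31],[-0.233,-0.449,-0.083],0],[[0,0,-1.31],[-0.233,-0.449,-0.083],0],[[0,0,-1.31],[-0.233,-0.449,-0.083],0],[[0,0,-1.31],[-0.233,-0.449,-0.083],0]]'
python3 go.py 0.535 -0.262 0.33 0
```

```text
turn [-0.001, 0.001, -1.31] shift [-0.2335, -0.4494, -0.0836] F [ 0.2 -0.2  0.5] t 0.15 op 1.001
clock: 1.15
tool_pos: [0.4576, -0.333, 0.3295]
eef_rot: [1.0, 0.001, -0.0, -0.0]
contact_force: [1.3, -1.0, 0.1]
opening: 0.117
turn [-0.0, 0.0, 0.002] shift [0.0776, -0.0708, -0.0005] F [ 1.3 -1.   0.1] t 1.15 op 0.117
```

```bash
python3 -m pendant '[[[0,0,0],[0.078,-0.071,0],0],[[0,0,0],[0.078,-0.071,0],0],[[0,0,0],[0.078,-0.071,0.03],0],[[0,0,0],[0.078,-0.071,0.06],0],[[0,0,0],[0.078,-0.071,0.075],0],[[0,0,0],[0.078,-0.071,0.09],0],[[0,0,0],[0.078,-0.071,0.10],0],[[0,0,0],[0.078,-0.071,0.11],0],[[0,0,0],[0.078,-0.071,0.12],0],[[0,0,0],[0.078,-0.071,0.13],0]]'
python3 -m pendant '[[[0,0,0],[0,0,0.01],0],[[0,0,0],[0,0,0.02],0],[[0,0,0],[0,0,0.025],0],[[0,0,0],[0,0,0.028],0]]'
python3 -m pendant '[[[0,0,0],[0,0,0.003],0],[[0,0,0],[0,0,0.004],0]]'
python3 go.py 0.535 -0.262 0.169 0
```

```text
clock: 2.15
tool_pos: [0.5348, -0.2635, 0.1993]
eef_rot: [1.0, -0.0, 0.0, 0.0]
contact_force: [-0.5, 0.2, 2.0]
opening: 0.005
clock: 2.55
tool_pos: [0.5345, -0.2633, 0.171]
eef_rot: [1.0, -0.0, -0.0, -0.0]
contact_force: [-0.6, -0.0, 1.1]
opening: 0.002
clock: 2.75
tool_pos: [0.5347, -0.2633, 0.1694]
eef_rot: [1.0, -0.0, 0.0, 0.001]
contact_force: [-6.3, 1.0, 18.2]
opening: 0.003
turn [0.001, -0.0, -0.0] shift [0.0003, -0.0013, 0.0004] F [-6.3  1.  18.2] t 2.75 op 0.003
```

```bash
python3 -m pendant '[[[0,0,0],[0,0,-0.05],0],[[0,0,0],[0.02,0,-0.1],0],[[0,0,0],[0.07,0,-0.15],0.35],[[0,0,0],[0.07,0,-0.17],0.35],[[0,0,0],[0.07,0,-0.17],0.35],[[0,0,0],[0.07,0,-0.17],0.35]]'
python3 - <<'E'
from h import *
w=snap("wrist","w1")
u=cv2.resize(w["image"],None,fx=1.4,fy=1.4,interpolation=cv2.INTER_CUBIC)
cv2.imwrite("pics/w1b.png",u[:,:,::-1])
E
```

```text
clock: 3.35
tool_pos: [0.6052, -0.263, 0.3382]
eef_rot: [1.0, 0.0, 0.001, 0.0]
contact_force: [-0.4, 0.2, 0.2]
opening: 0.335
```

View pics/w1b.png

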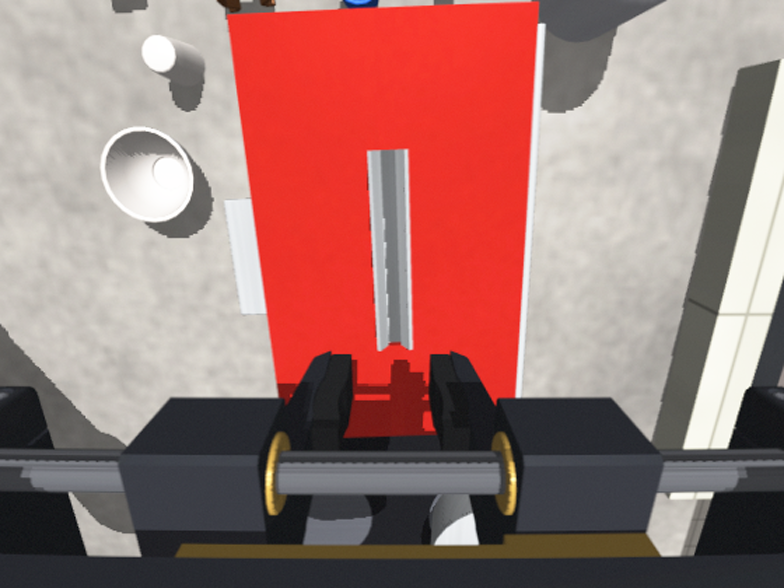

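The lid is shut. The funnel's corners are at (368,151), (409,149), (412,348) and (378,350) in the 1.4x picture. Next I compute the slot centre.

```bash
python3 - <<'E'
from h import *
w=load("w1")
q=[onz(w,(u/1.4,v/1.4),.171) for u,v in((368,151),(409,149),(412,348),(378,350))]
for p in q: print(p.round(4))
print("ctr",np.mean(q,0), "yaw",np.degrees(np.arctan2(-(q[0]+q[1]-q[2]-q[3])[0],(q[0]+q[1]-q[2]-q[3])[1])))
for u,v in((229,14),(538,2)): print(onz(w,(u/1.4,v/1.4),.161).round(4))
print("T", np.array(r.snapshot("wrist")["T_tool_cam"]).round(3).tolist())
E
python3 go.py 0.497 0.371 0.25 -5
```

```text
[ 0.5902 -0.1817  0.171 ]
[ 0.6178 -0.1804  0.171 ]
[ 0.6223 -0.328   0.171 ]
[ 0.5958 -0.3297  0.171 ]
ctr [ 0.60652456 -0.25492905  0.171     ] yaw 1.9495809920654283
[ 0.502  -0.0977  0.161 ]
[ 0.6992 -0.0907  0.161 ]
T [[1.0, -0.0, 0.002, -0.001], [-0.0, 0.949, 0.315, -0.082], [-0.002, -0.315, 0.949, -0.137], [0.0, 0.0, 0.0, 1.0]]
turn [0.0, 0.003, 0.087] shift [-0.1062, -0.6345, 0.0866] F [ 0.6  0.1 -0.8] t 3.45 op 0.349
```

```bash
python3 -m pendant '[[[0,0,0.087],[-0.106,-0.563,0],0.35],[[0,0,0.087],[-0.106,-0.563,0],0.35],[[0,0,0.087],[-0.106,-0.563,0],0.35],[[0,0,0.087],[-0.106,-0.563,0],0.35],[[0,0,0.087],[-0.106,-0.563,0],0.35],[[0,0,0.087],[-0.106,-0.563,0],0.35],[[0,0,0.087],[-0.106,-0.563,0],0.35],[[0,0,0.087],[-0.106,-0.563,0],0.35],[[0,0,0.087],[-0.106,-0.563,0],0.35],[[0,0,0.087],[-0.106,-0.563,0],0.35]]'
python3 go.py 0.497 0.30 0.25 -5
```

```text
clock: 4.45
tool_pos: [0.5107, 0.2285, 0.3363]
eef_rot: [0.999, -0.044, -0.001, 0.001]
contact_force: [0.9, 0.8, 0.1]
opening: 0.353
turn [0.002, 0.002, -0.001] shift [-0.0198, -0.0702, 0.0862] F [0.9 0.8 0.1] t 4.45 op 0.353
```

```bash
python3 -m pendant '[[[0,0,0],[-0.02,-0.06,0.04],0.35],[[0,0,0],[-0.02,-0.06,0.085],0.35],[[0,0,0],[-0.02,-0.06,0.085],0.35],[[0,0,0],[-0.02,-0.06,0.085],0.35],[[0,0,0],[-0.02,-0.06,0.085],0.35]]'
python3 - <<'E'
from h import *
w=snap("wrist","w2")
cv2.imwrite("pics/w2b.png",cv2.resize(w["image"],None,fx=1.4,fy=1.4,interpolation=cv2.INTER_CUBIC)[:,:,::-1])
E
```

```text
clock: 4.95
tool_pos: [0.4986, 0.2879, 0.2534]
eef_rot: [0.999, -0.045, 0.0, 0.0]
contact_force: [0.7, -0.2, 0.2]
opening: 0.353
```

View pics/w2b.png

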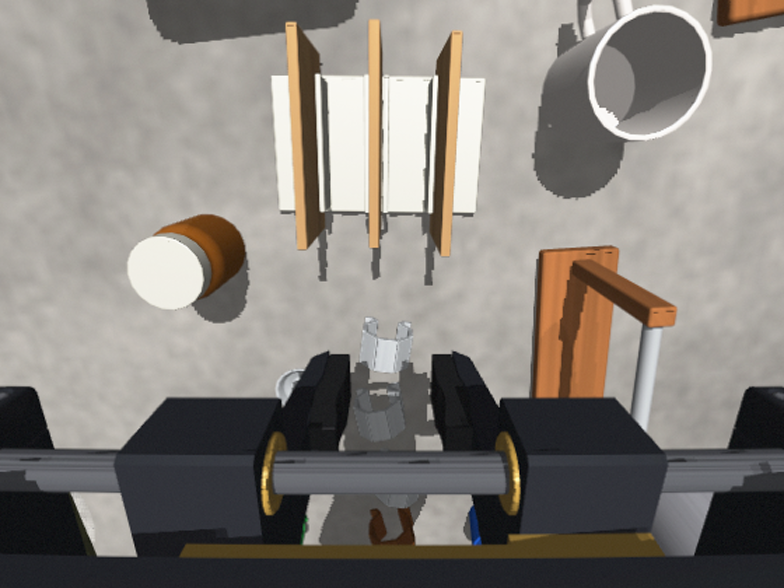

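The picture shows all three board top edges: C (292,23)-(302,249), B (375,20)-(375,247) and A (456,33)-(446,255). Next I compute their centres.

```bash
python3 - <<'E' | tail -9
from pt import *
w=load("w2")
for n,a,b,ta,sa in(("C",(292,23),(302,249),(22,377),(100,545)),("B",(375,20),(375,247),(30,302),(55,492)),("A",(456,33),(446,255),(52,230),(24,440))):
    p,q=[onz(w,(u/1.4,v/1.4),.098) for u,v in(a,b)]
    print(n,((p+q)/2).round(4),"len",np.linalg.norm(p-q).round(4),"yaw",np.degrees(np.arctan2(-(p-q)[0],(p-q)[1])).round(2),"end height",tri((w,(a[0]/1.4,a[1]/1.4)),(s,S(*sa)))[0].round(3))
E
python3 go.py 0.501 0.374 0.18 -5
```

```text
A_L [0.553 0.432 0.09 ] 0.0013
A_R [0.54  0.294 0.083] 0.001
B_L [0.503 0.442 0.094] 0.0011
B_R [0.491 0.301 0.081] 0.0001
C_L [0.453 0.445 0.092] 0.0009
C_R [0.44  0.306 0.086] 0.0004
C [0.4464 0.3784 0.098 ] len 0.1381 yaw -6.16 end height [0.453 0.447 0.096]
B [0.4965 0.3754 0.098 ] len 0.1382 yaw -5.72 end height [0.503 0.444 0.097]
A [0.5448 0.3648 0.098 ] len 0.137 yaw -5.38 end height [0.552 0.434 0.095]
turn [-0.0, -0.002, -0.003] shift [-0.0059, -0.0857, 0.074] F [-0.6 -0.7  0.8] t 5.0 op 0.354
```

```bash
python3 go.py 0.5448 0.3648 0.076 -5.6
```

```text
turn [-0.0, -0.002, 0.008] shift [0.0383, -0.0804, 0.1781] F [-0.6 -0.7  0.8] t 5.0 op 0.354
```

```bash
python3 -m pendant '[[[0,0,0.008],[0.038,-0.08,0],0.35],[[0,0,0.008],[0.038,-0.08,0.05],0.35],[[0,0,0.008],[0.038,-0.08,0.1],0.35],[[0,0,0.008],[0.038,-0.08,0.13],0.35],[[0,0,0.008],[0.038,-0.08,0.155],0.35],[[0,0,0.008],[0.038,-0.08,0.178],0.35],[[0,0,0.008],[0.038,-0.08,0.178],0.35],[[0,0,0.008],[0.038,-0.08,0.178],0.35]]'
python3 -m pendant '[[[0,0,0],[0,0,0],0],[[0,0,0],[0,0,0],0],[[0,0,0],[0,0,0],0],[[0,0,0],[0,0,0],0],[[0,0,0],[0,0,-0.03],0],[[0,0,0],[0,0,-0.06],0],[[0,0,0],[0,0,-0.11],0],[[0,0,0],[0,0,-0.16],0],[[0,0,0],[0,0,-0.21],0],[[0,0,0],[0,0,-0.24],0]]' 20
python3 go.py 0.6065 -0.255 0.30 1.95
```

```text
clock: 5.8
tool_pos: [0.5439, 0.3655, 0.0763]
eef_rot: [0.999, -0.048, 0.001, -0.001]
contact_force: [0.4, -0.5, 0.0]
opening: 0.347
clock: 6.8
tool_pos: [0.5427, 0.367, 0.3193]
eef_rot: [0.999, -0.047, 0.002, -0.002]
contact_force: [0.3, 0.6, -1.2]
opening: 0.075
turn [-0.004, -0.004, -0.129] shift [0.1223, 0.6133, 0.0172] F [ 0.3  0.6 -1.2] t 6.8 op 0.075
```

```bash
python3 -m pendant '[[[0,0,-0.13],[0.122,0.613,0.017],0],[[0,0,-0.13],[0.122,0.613,0.017],0],[[0,0,-0.13],[0.122,0.613,0.017],0],[[0,0,-0.13],[0.122,0.613,0.017],0],[[0,0,-0.13],[0.122,0.613,0.017],0],[[0,0,-0.13],[0.122,0.613,0.017],0],[[0,0,-0.13],[0.122,0.613,0.017],0],[[0,0,-0.13],[0.122,0.613,0.017],0],[[0,0,-0.13],[0.122,0.613,0.017],0],[[0,0,-0.13],[0.122,0.613,0.017],0]]'
python3 -m pendant '[[[0,0,0],[0,0,0],0]]'
python3 go.py 0.6065 -0.255 0.27 1.95
```

```text
clock: 7.8
tool_pos: [0.5925, -0.1333, 0.3012]
eef_rot: [1.0, 0.018, -0.0, 0.0]
contact_force: [0.9, 0.1, -0.7]
opening: 0.079
clock: 7.9
tool_pos: [0.5919, -0.1422, 0.2998]
eef_rot: [1.0, 0.01, -0.001, 0.003]
contact_force: [0.7, 0.4, -1.7]
opening: 0.073
turn [0.007, 0.002, -0.013] shift [0.0123, 0.1129, 0.0305] F [ 0.7  0.4 -1.7] t 7.9 op 0.073
```

```bash
python3 -m pendant '[[[0,0,-0.01],[0.012,0.05,0],0],[[0,0,-0.01],[0.012,0.113,0.02],0],[[0,0,-0.01],[0.012,0.113,0.03],0],[[0,0,-0.01],[0.012,0.113,0.03],0],[[0,0,-0.01],[0.012,0.113,0.03],0],[[0,0,-0.01],[0.012,0.113,0.03],0]]'
python3 go.py 0.6065 -0.255 0.185 1.95
python3 - <<'E'
from h import *
w=snap("wrist","w3")
cv2.imwrite("pics/w3b.png",cv2.resize(w["image"],None,fx=1.4,fy=1.4,interpolation=cv2.INTER_CUBIC)[:,:,::-1])
E
```

```text
clock: 8.5
tool_pos: [0.6097, -0.2406, 0.2722]
eef_rot: [1.0, 0.024, 0.001, -0.001]
contact_force: [0.6, 1.2, -0.3]
opening: 0.076
turn [-0.002, -0.002, 0.015] shift [-0.004, 0.0144, 0.0872] F [ 0.6  1.2 -0.3] t 8.5 op 0.076
```

View pics/w3b.png

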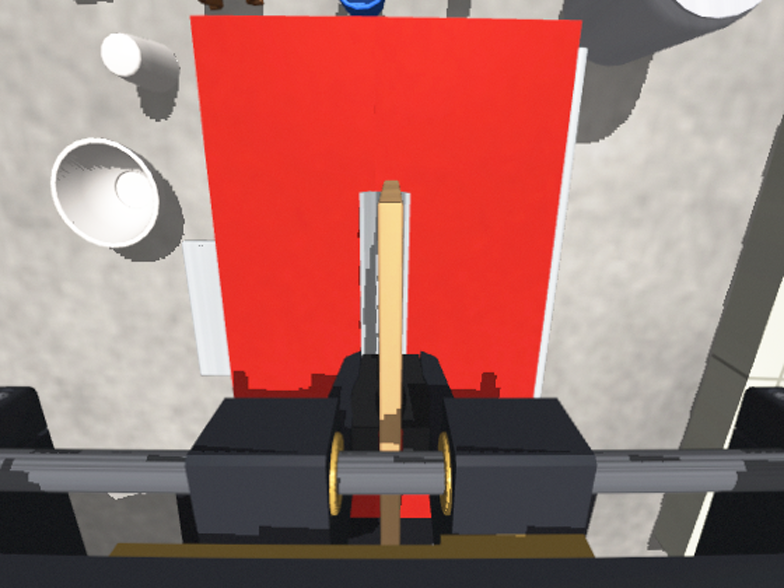

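The picture shows the board above the funnel: its top end at (390,203), bottom end at (390,183), slot end at (385,192). It needs 4 mm in -x and 14 mm in -y.

```bash
python3 - <<'E'
from h import *
w=load("w3")
print("board top end",onz(w,(390/1.4,203/1.4),.272+.022),"bottom end",onz(w,(390/1.4,183/1.4),.272-.068), "slot end",[onz(w,(u/1.4,v/1.4),.171).round(4) for u,v in((360,193),(410,193))])
E
python3 -m pendant '[[[0,0,0.012],[-0.002,0.014,0],0],[[0,0,0.012],[-0.003,0.014,0],0],[[0,0,0.012],[-0.003,0.014,0],0],[[0,0,0.012],[-0.003,0.014,0],0],[[0,0,0.012],[-0.003,0.014,0],0]]'
python3 go.py 0.6065 -0.255 0.185 1.95
```

```text
board top end [ 0.605706   -0.17176971  0.294     ] bottom end [ 0.60602355 -0.17298925  0.204     ] slot end [array([ 0.5902, -0.1814,  0.171 ]), array([ 0.6174, -0.1801,  0.171 ])]
clock: 9.05
tool_pos: [0.6066, -0.2575, 0.2712]
eef_rot: [1.0, 0.017, 0.0, -0.0]
contact_force: [-0.5, 0.9, -0.5]
opening: 0.08
turn [-0.0, -0.0, -0.001] shift [0.0, -0.0025, 0.0862] F [-0.5  0.9 -0.5] t 9.05 op 0.08
```

```bash
python3 -m pendant '[[[0,0,0],[0,-0.002,0.02],0],[[0,0,0],[0,-0.002,0.03],0],[[0,0,0],[0,-0.002,0.04],0],[[0,0,0],[0,-0.002,0.05],0],[[0,0,0],[0,-0.002,0.055],0]]'
python3 -m pendant '[[[0,0,0],[0,0,0.01],0],[[0,0,0],[0,0,0.02],0],[[0,0,0],[0,0,0.028],0],[[0,0,0],[0,0,0.028],0]]'
python3 go.py 0.6065 -0.255 0.185 1.95
```

```text
clock: 9.55
tool_pos: [0.606, -0.2559, 0.215]
eef_rot: [1.0, 0.017, -0.001, -0.0]
contact_force: [0.5, 0.2, -0.7]
opening: 0.078
clock: 9.95
tool_pos: [0.6056, -0.2558, 0.1866]
eef_rot: [1.0, 0.017, -0.001, -0.0]
contact_force: [-1.0, -0.0, -1.5]
opening: 0.076
turn [-0.001, 0.002, -0.001] shift [0.0009, -0.0008, 0.0016] F [-1.  -0.  -1.5] t 9.95 op 0.076
```

Clean entry, so I release, raise and check.

```bash
python3 -m pendant '[[[0,0,0],[0,0,0],0.35],[[0,0,0],[0,0,0],0.35],[[0,0,0],[0,0,0],0.35],[[0,0,0],[0,0,-0.04],0.35],[[0,0,0],[0,0,-0.09],0.35],[[0,0,0],[0,0,-0.13],0.35],[[0,0,0],[0,0,-0.13],0.35]]'
python3 - <<'E'
from h import *
w=snap("wrist","w4")
cv2.imwrite("pics/w4b.png",w["image"][90:260,150:400][:,:,::-1])
E
python3 go.py 0.4965 0.3754 0.30 -5.6
```

```text
clock: 10.65
tool_pos: [0.61, -0.2559, 0.3254]
eef_rot: [1.0, 0.016, 0.006, 0.002]
contact_force: [0.5, -0.2, 0.2]
opening: 0.348
turn [0.002, -0.007, 0.13] shift [-0.0912, -0.6347, 0.0198] F [-0.4  0.5 -0.5] t 10.7 op 0.348
```

View pics/w4b.png

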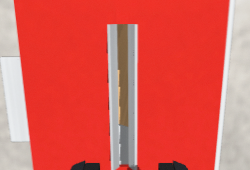

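Board A dropped through the slot. Next is board B.

```bash
python3 -m pendant '[[[0,0,0.13],[-0.092,-0.635,0.02],0.35],[[0,0,0.13],[-0.092,-0.635,0.02],0.35],[[0,0,0.13],[-0.092,-0.635,0.02],0.35],[[0,0,0.13],[-0.092,-0.635,0.02],0.35],[[0,0,0.13],[-0.092,-0.635,0.02],0.35],[[0,0,0.13],[-0.092,-0.635,0.02],0.35],[[0,0,0.13],[-0.092,-0.635,0.02],0.35],[[0,0,0.13],[-0.092,-0.635,0.02],0.35],[[0,0,0.13],[-0.092,-0.635,0.02],0.35],[[0,0,0.13],[-0.092,-0.635,0.02],0.35]]'
python3 -m pendant '[[[0,0,0],[0,0,0],0.35],[[0,0,0],[0,0,0],0.35]]'
python3 go.py 0.4965 0.3754 0.076 -5.6
```

```text
clock: 11.7
tool_pos: [0.5173, 0.2373, 0.3013]
eef_rot: [0.999, -0.049, -0.001, 0.001]
contact_force: [1.2, 0.6, 0.6]
opening: 0.349
clock: 11.9
tool_pos: [0.5173, 0.2369, 0.3015]
eef_rot: [0.999, -0.047, -0.001, 0.001]
contact_force: [0.8, -0.0, -0.9]
opening: 0.352
turn [0.001, 0.002, 0.004] shift [-0.0333, -0.1362, 0.2253] F [ 0.8 -0.  -0.9] t 11.9 op 0.352
```

```bash
python3 -m pendant '[[[0,0,0.004],[-0.033,-0.05,0],0.35],[[0,0,0.004],[-0.033,-0.1,0.03],0.35],[[0,0,0.004],[-0.033,-0.136,0.08],0.35],[[0,0,0.004],[-0.033,-0.136,0.12],0.35],[[0,0,0.004],[-0.033,-0.136,0.16],0.35],[[0,0,0.004],[-0.033,-0.136,0.185],0.35],[[0,0,0.004],[-0.033,-0.136,0.205],0.35],[[0,0,0.004],[-0.033,-0.136,0.225],0.35],[[0,0,0.004],[-0.033,-0.136,0.225],0.35]]'
python3 go.py 0.4965 0.3754 0.076 -5.6
python3 -m pendant '[[[0,0,0],[0,0,0],0],[[0,0,0],[0,0,0],0],[[0,0,0],[0,0,0],0],[[0,0,0],[0,0,0],0],[[0,0,0],[0,0,-0.03],0],[[0,0,0],[0,0,-0.06],0],[[0,0,0],[0,0,-0.11],0],[[0,0,0],[0,0,-0.16],0],[[0,0,0],[0,0,-0.21],0],[[0,0,0],[0,0,-0.225],0]]' 20
python3 go.py 0.6065 -0.255 0.29 1.95
```

```text
clock: 12.8
tool_pos: [0.4985, 0.3702, 0.0743]
eef_rot: [0.999, -0.052, -0.002, 0.003]
contact_force: [-1.3, -0.4, 1.2]
opening: 0.349
turn [0.007, 0.003, -0.006] shift [-0.0026, -0.0049, -0.0018] F [-1.3 -0.4  1.2] t 12.8 op 0.349
clock: 13.8
tool_pos: [0.5004, 0.3768, 0.309]
eef_rot: [0.999, -0.051, 0.004, -0.004]
contact_force: [1.2, 0.4, -0.7]
opening: 0.074
turn [-0.008, -0.008, -0.135] shift [0.1693, 0.618, 0.0153] F [ 1.2  0.4 -0.7] t 13.8 op 0.074
```

```bash
python3 -m pendant '[[[0,0,-0.13],[0.165,0.618,0],0],[[0,0,-0.13],[0.165,0.618,0],0],[[0,0,-0.13],[0.165,0.618,0],0],[[0,0,-0.13],[0.165,0.618,0],0],[[0,0,-0.13],[0.165,0.618,0],0],[[0,0,-0.13],[0.165,0.618,0],0],[[0,0,-0.13],[0.165,0.618,0],0],[[0,0,-0.13],[0.165,0.618,0],0],[[0,0,-0.13],[0.165,0.618,0],0],[[0,0,-0.13],[0.165,0.618,0],0]]'
python3 -m pendant '[[[0,0,0],[0,0,0],0],[[0,0,0],[0,0,0],0],[[0,0,0],[0,0,0],0]]'
python3 go.py 0.6065 -0.255 0.27 1.95
```

```text
clock: 14.8
tool_pos: [0.5784, -0.1214, 0.303]
eef_rot: [1.0, 0.015, 0.0, 0.0]
contact_force: [0.7, 0.9, -0.9]
opening: 0.077
clock: 15.1
tool_pos: [0.5783, -0.1174, 0.3028]
eef_rot: [1.0, 0.016, 0.0, -0.0]
contact_force: [-0.1, -0.1, -1.6]
opening: 0.078
turn [-0.001, -0.0, -0.003] shift [0.0239, 0.1384, 0.0327] F [-0.1 -0.1 -1.6] t 15.1 op 0.078
```

```bash
python3 -m pendant '[[[0,0,-0.003],[0.01,0.05,0],0],[[0,0,-0.003],[0.024,0.1,0.01],0],[[0,0,-0.003],[0.024,0.13,0.02],0],[[0,0,-0.003],[0.024,0.138,0.033],0],[[0,0,-0.003],[0.024,0.138,0.033],0],[[0,0,-0.003],[0.024,0.138,0.033],0],[[0,0,-0.003],[0.024,0.138,0.033],0]]'
python3 go.py 0.6065 -0.255 0.187 1.95
cat > bw.py <<'E'
import sys; from h import *
# light-wood end of held board + its far (left-image) end
w=snap("wrist",sys.argv[1]); z=r.get_state()["tool_pos"][2]
h=cv2.cvtColor(w["image"],cv2.COLOR_RGB2HSV)
m=cv2.inRange(h,(10,40,140),(30,190,255)); m[250:]=0; m[:,:200]=0;m[:,360:]=0
n,l,st,c=cv2.connectedComponentsWithStats(m); i=1+st[1:,4].argmax(); ys,xs=np.where(l==i)
v=ys.min(); print("px",v,xs[ys<v+4].mean(), st[i].tolist())
for dz in(.022,.018): print("end",onz(w,(xs[ys<v+14].mean(),v-.5),z+dz).round(4))
E
python3 bw.py w5
```

```text
clock: 15.8
tool_pos: [0.6074, -0.253, 0.2707]
eef_rot: [1.0, 0.018, 0.001, -0.001]
contact_force: [-1.5, -0.1, -0.6]
opening: 0.076
turn [-0.001, -0.002, 0.002] shift [-0.0011, 0.0021, 0.0837] F [-1.5 -0.1 -0.6] t 15.8 op 0.076
px 126 278.609756097561 [270, 126, 18, 124, 2077]
end [ 0.6039 -0.1771  0.2928]
end [ 0.604  -0.1773  0.2888]
```

```bash
python3 - <<'E'
from h import *
for n in("w3","w5"):
    w=load(n); print(n,[(v,w["image"][v,278].tolist()) for v in range(118,152,2)])
w=load("w5")
for v in(126,127,138,140,142): print(v,onz(w,(278.5,v),.2928).round(4)[1],onz(w,(278.5,v),.203).round(4)[1])
E
```

```text
w3 [(118, [239, 50, 40]), (120, [239, 50, 42]), (122, [239, 53, 43]), (124, [239, 52, 41]), (126, [240, 51, 42]), (128, [227, 70, 55]), (130, [172, 136, 96]), (132, [162, 125, 85]), (134, [162, 129, 89]), (136, [178, 140, 96]), (138, [174, 136, 95]), (140, [172, 134, 91]), (142, [176, 140, 95]), (144, [125, 99, 67]), (146, [249, 220, 150]), (148, [248, 218, 150]), (150, [248, 219, 151])]
w5 [(118, [240, 52, 43]), (120, [223, 63, 48]), (122, [130, 104, 72]), (124, [129, 101, 69]), (126, [160, 125, 85]), (128, [170, 134, 94]), (130, [161, 125, 87]), (132, [173, 136, 93]), (134, [178, 140, 95]), (136, [171, 134, 92]), (138, [177, 139, 95]), (140, [139, 109, 76]), (142, [248, 218, 149]), (144, [248, 218, 149]), (146, [248, 218, 149]), (148, [248, 217, 150]), (150, [248, 216, 149])]
126 -0.1773 -0.1824
127 -0.1777 -0.183
138 -0.1816 -0.19
140 -0.1823 -0.1913
142 -0.183 -0.1926
```

```bash
python3 -m pendant '[[[0,0,0],[-0.001,0.0045,0],0],[[0,0,0],[-0.001,0.0045,0],0],[[0,0,0],[-0.001,0.0045,0.02],0],[[0,0,0],[-0.001,0.0045,0.03],0],[[0,0,0],[-0.001,0.0045,0.04],0],[[0,0,0],[-0.001,0.0045,0.05],0],[[0,0,0],[-0.001,0.0045,0.055],0]]'
python3 -m pendant '[[[0,0,0],[0,0,0.01],0],[[0,0,0],[0,0,0.02],0],[[0,0,0],[0,0,0.028],0],[[0,0,0],[0,0,0.028],0]]'
python3 go.py 0.6065 -0.2575 0.187 1.95
```

```text
clock: 16.55
tool_pos: [0.6055, -0.2607, 0.2136]
eef_rot: [1.0, 0.016, -0.0, -0.0]
contact_force: [-0.5, -0.2, -1.3]
opening: 0.076
clock: 16.95
tool_pos: [0.6054, -0.2606, 0.1852]
eef_rot: [1.0, 0.016, -0.0, -0.0]
contact_force: [0.8, -0.2, -1.6]
opening: 0.074
turn [-0.001, 0.001, -0.002] shift [0.0012, -0.0031, -0.0018] F [ 0.8 -0.2 -1.6] t 16.95 op 0.074
```

```bash
python3 -m pendant '[[[0,0,0],[0.001,-0.003,0],0],[[0,0,0],[0.001,-0.003,0],0.35],[[0,0,0],[0.001,-0.003,0],0.35],[[0,0,0],[0.001,-0.003,0],0.35],[[0,0,0],[0,0,-0.04],0.35],[[0,0,0],[0,0,-0.09],0.35],[[0,0,0],[0,0,-0.13],0.35],[[0,0,0],[0,0,-0.13],0.35]]'
python3 - <<'E'
from h import *
w=snap("wrist","w6")
cv2.imwrite("pics/w6b.png",cv2.resize(w["image"][90:280,150:400],None,fx=2,fy=2)[:,:,::-1])
E
python3 go.py 0.4464 0.3784 0.30 -5.8
```

```text
clock: 17.75
tool_pos: [0.6089, -0.2609, 0.3236]
eef_rot: [1.0, 0.016, 0.006, 0.002]
contact_force: [1.2, -0.2, 0.5]
opening: 0.349
turn [0.002, -0.007, 0.133] shift [-0.1408, -0.6441, 0.0178] F [-0.9  0.1 -1.3] t 17.8 op 0.345
```

View pics/w6b.png

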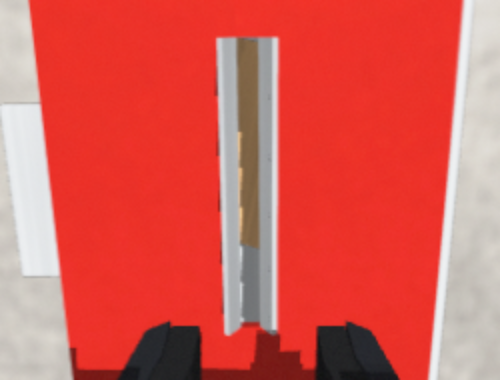

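Board B is in too; a board face shows deep below the slot. Board C is next.

```bash
python3 -m pendant '[[[0,0,0.133],[-0.14,-0.644,0.018],0.35],[[0,0,0.133],[-0.14,-0.644,0.018],0.35],[[0,0,0.133],[-0.14,-0.644,0.018],0.35],[[0,0,0.133],[-0.14,-0.644,0.018],0.35],[[0,0,0.133],[-0.14,-0.644,0.018],0.35],[[0,0,0.133],[-0.14,-0.644,0.018],0.35],[[0,0,0.133],[-0.14,-0.644,0.018],0.35],[[0,0,0.133],[-0.14,-0.644,0.018],0.35],[[0,0,0.133],[-0.14,-0.644,0.018],0.35],[[0,0,0.133],[-0.14,-0.644,0.018],0.35]]'
python3 -m pendant '[[[0,0,0],[0,0,0],0.35],[[0,0,0],[0,0,0],0.35],[[0,0,0],[0,0,0],0.35]]'
python3 go.py 0.4464 0.3784 0.076 -5.8
```

```text
clock: 18.8
tool_pos: [0.4825, 0.225, 0.3017]
eef_rot: [0.999, -0.051, -0.001, 0.001]
contact_force: [0.9, 0.2, 0.4]
opening: 0.355
clock: 19.1
tool_pos: [0.484, 0.2219, 0.3019]
eef_rot: [0.999, -0.051, -0.001, 0.001]
contact_force: [0.3, -0.5, 0.3]
opening: 0.35
turn [0.003, 0.001, -0.002] shift [-0.0533, -0.1524, 0.2256] F [ 0.3 -0.5  0.3] t 19.1 op 0.35
```

```bash
python3 -m pendant '[[[0,0,-0.002],[-0.02,-0.04,0],0.35],[[0,0,-0.002],[-0.04,-0.08,0],0.35],[[0,0,-0.002],[-0.053,-0.12,0.03],0.35],[[0,0,-0.002],[-0.053,-0.152,0.07],0.35],[[0,0,-0.002],[-0.053,-0.152,0.11],0.35],[[0,0,-0.002],[-0.053,-0.152,0.14],0.35],[[0,0,-0.002],[-0.053,-0.152,0.14],0.35],[[0,0,-0.002],[-0.053,-0.152,0.14],0.35]]'
python3 go.py 0.4464 0.3784 0.076 -5.8
```

```text
clock: 19.9
tool_pos: [0.4475, 0.3791, 0.163]
eef_rot: [0.999, -0.051, 0.0, 0.001]
contact_force: [0.4, 0.3, 0.9]
opening: 0.351
turn [0.001, -0.0, -0.0] shift [-0.0011, 0.0007, 0.087] F [0.4 0.3 0.9] t 19.9 op 0.351
```

```bash
python3 -m pendant '[[[0,0,0],[-0.001,0.001,0.03],0.35],[[0,0,0],[-0.001,0.001,0.055],0.35],[[0,0,0],[-0.001,0.001,0.075],0.35],[[0,0,0],[-0.001,0.001,0.087],0.35],[[0,0,0],[-0.001,0.001,0.087],0.35],[[0,0,0],[-0.001,0.001,0.087],0.35]]'
python3 -m pendant '[[[0,0,0],[0,0,0],0],[[0,0,0],[0,0,0],0],[[0,0,0],[0,0,0],0],[[0,0,0],[0,0,0],0],[[0,0,0],[0,0,-0.03],0],[[0,0,0],[0,0,-0.06],0],[[0,0,0],[0,0,-0.11],0],[[0,0,0],[0,0,-0.16],0],[[0,0,0],[0,0,-0.21],0],[[0,0,0],[0,0,-0.225],0]]' 20
python3 -m pendant '[[[0,0,0],[0,0,0],0],[[0,0,0],[0,0,0],0]]'
python3 go.py 0.6065 -0.255 0.30 1.95
```

```text
clock: 20.5
tool_pos: [0.4463, 0.3802, 0.0773]
eef_rot: [0.999, -0.05, 0.001, -0.001]
contact_force: [-0.0, 1.4, -0.2]
opening: 0.351
clock: 21.5
tool_pos: [0.4464, 0.3819, 0.3065]
eef_rot: [0.999, -0.049, 0.003, -0.004]
contact_force: [0.4, 0.5, -0.9]
opening: 0.078
clock: 21.7
tool_pos: [0.445, 0.3788, 0.2999]
eef_rot: [0.999, -0.05, -0.0, 0.001]
contact_force: [-0.3, 0.2, -0.5]
opening: 0.077
turn [0.002, 0.001, -0.133] shift [0.2234, 0.6148, 0.0009] F [-0.3  0.2 -0.5] t 21.7 op 0.077
```

```bash
python3 -m pendant '[[[0,0,-0.133],[0.223,0.613,0],0],[[0,0,-0.133],[0.223,0.613,0],0],[[0,0,-0.133],[0.223,0.613,0],0],[[0,0,-0.133],[0.223,0.613,0],0],[[0,0,-0.133],[0.223,0.613,0],0],[[0,0,-0.133],[0.223,0.613,0],0],[[0,0,-0.133],[0.223,0.613,0],0],[[0,0,-0.133],[0.223,0.613,0],0],[[0,0,-0.133],[0.223,0.613,0],0],[[0,0,-0.133],[0.223,0.613,0],0]]'
python3 -m pendant '[[[0,0,0],[0,0,0],0],[[0,0,0],[0,0,0],0],[[0,0,0],[0,0,0],0]]'
python3 go.py 0.6065 -0.255 0.27 1.95
```

```text
clock: 22.7
tool_pos: [0.5678, -0.1071, 0.2984]
eef_rot: [1.0, 0.017, -0.002, -0.0]
contact_force: [1.5, 0.9, -0.2]
opening: 0.079
clock: 23.0
tool_pos: [0.5681, -0.103, 0.2996]
eef_rot: [1.0, 0.018, -0.001, -0.001]
contact_force: [0.1, 0.1, -0.8]
opening: 0.076
turn [-0.002, 0.003, 0.003] shift [0.0329, 0.1534, 0.0292] F [ 0.1  0.1 -0.8] t 23.0 op 0.076
```

```bash
python3 -m pendant '[[[0,0,0.003],[0.01,0.05,0],0],[[0,0,0.003],[0.024,0.1,0.01],0],[[0,0,0.003],[0.033,0.13,0.02],0],[[0,0,0.003],[0.033,0.145,0.029],0],[[0,0,0.003],[0.033,0.153,0.029],0],[[0,0,0.003],[0.033,0.153,0.029],0],[[0,0,0.003],[0.033,0.153,0.029],0],[[0,0,0.003],[0.033,0.153,0.029],0]]'
python3 go.py 0.6065 -0.255 0.187 1.95
python3 - <<'E'
from h import *
w=snap("wrist","w7")
for v in range(114,156,2): print(v,w["image"][v,278].tolist(),onz(w,(278.5,v),.292).round(4)[1],onz(w,(278.5,v),.202).round(4)[1])
E
```

```text
clock: 23.8
tool_pos: [0.6077, -0.2541, 0.2729]
eef_rot: [1.0, 0.017, 0.001, -0.0]
contact_force: [0.5, -0.4, -1.3]
opening: 0.08
turn [-0.001, -0.001, 0.0] shift [-0.0013, 0.0009, 0.0859] F [ 0.5 -0.4 -1.3] t 23.8 op 0.08
114 [239, 51, 41] -0.1743 -0.1762
116 [239, 52, 42] -0.175 -0.1774
118 [240, 52, 43] -0.1757 -0.1787
120 [129, 103, 71] -0.1764 -0.1799
122 [131, 103, 72] -0.1771 -0.1812
124 [130, 103, 71] -0.1778 -0.1825
126 [130, 102, 71] -0.1786 -0.1837
128 [130, 102, 71] -0.1793 -0.185
130 [172, 135, 94] -0.18 -0.1863
132 [164, 128, 88] -0.1807 -0.1876
134 [161, 126, 88] -0.1815 -0.1889
136 [175, 138, 94] -0.1822 -0.1901
138 [175, 138, 95] -0.1829 -0.1914
140 [171, 134, 93] -0.1837 -0.1928
142 [175, 137, 94] -0.1844 -0.1941
144 [182, 142, 98] -0.1852 -0.1954
146 [249, 219, 150] -0.1859 -0.1967
148 [248, 218, 149] -0.1867 -0.198
150 [248, 218, 149] -0.1874 -0.1994
152 [248, 218, 149] -0.1882 -0.2007
154 [248, 215, 148] -0.189 -0.202
```

Board C hangs about 0.065 rad tilted in the grip. I'll turn it back, then insert.

```bash
python3 -m pendant '[[[-0.03,0,0],[-0.001,0.002,0],0],[[-0.06,0,0],[-0.001,0.002,0],0],[[-0.06,0,0],[-0.001,0.002,0],0],[[-0.06,0,0],[-0.001,0.002,0],0],[[-0.06,0,0],[-0.001,0.002,0],0]]'
python3 - <<'E'
from h import *
w=snap("wrist","w8"); im=w["image"][:,278].astype(int)
b=[v for v in range(100,160) if im[v,2]>130][0]; a=[v for v in range(100,160) if im[v,0]<205][0]
X,v=ray(w,(278.5,b));Y,u=ray(w,(278.5,a)); z=r.get_state()["tool_pos"]
print(a,b,onz(w,(278.5,b),z[2]+.02)[1],onz(w,(278.5,a),z[2]-.07)[1],z)
E
```

```text
clock: 24.35
tool_pos: [0.6062, -0.2587, 0.2719]
eef_rot: [0.999, 0.015, 0.0, 0.03]
contact_force: [-0.1, -0.2, -0.3]
opening: 0.078
104 146 -0.18855385377939768 -0.17874829548065257 [ 0.60618461 -0.25889712  0.27184949]
```

The "tilt" came from a false edge: the dark wood at rows 120-128 is a board inside the bin, seen through the slot. I'll undo the turn.

```bash
python3 -m pendant '[[[0.03,0,0],[0,-0.004,0],0],[[0.06,0,0],[0,-0.004,0],0],[[0.06,0,0],[0,-0.004,0],0],[[0.06,0,0],[0,-0.004,0],0],[[0.06,0,0],[0,-0.004,0],0]]'
python3 go.py 0.6065 -0.2545 0.187 1.95
python3 - <<'E'
from h import *
w=snap("wrist","w9"); im=w["image"][:,278].astype(int); z=r.get_state()["tool_pos"][2]
b=[v for v in range(100,160) if im[v,2]>130][0]; a=[v for v in range(100,160) if 145<im[v,0]<200][0]
print(a,b,onz(w,(278.5,b),z+.02)[1],onz(w,(278.5,a),z-.07)[1])
E
```

```text
clock: 24.9
tool_pos: [0.606, -0.2547, 0.2716]
eef_rot: [1.0, 0.015, -0.0, -0.0]
contact_force: [0.3, -0.9, -0.4]
opening: 0.077
turn [-0.0, 0.0, -0.003] shift [0.0005, -0.0001, 0.0846] F [ 0.3 -0.9 -0.4] t 24.9 op 0.077
118 146 -0.18635444710725202 -0.17922898585045965
```

Board end at about -0.186, where it should be. I'm inserting it.

```bash
python3 -m pendant '[[[0,0,0],[0,0,0.02],0],[[0,0,0],[0,0,0.03],0],[[0,0,0],[0,0,0.04],0],[[0,0,0],[0,0,0.05],0],[[0,0,0],[0,0,0.055],0]]'
python3 -m pendant '[[[0,0,0],[0,0,0.01],0],[[0,0,0],[0,0,0.02],0],[[0,0,0],[0,0,0.029],0],[[0,0,0],[0,0,0.029],0]]'
python3 -m pendant '[[[0,0,0],[0,0,0],0.35],[[0,0,0],[0,0,0],0.35],[[0,0,0],[0,0,0],0.35],[[0,0,0],[0,0,-0.04],0.35],[[0,0,0],[0,0,-0.09],0.35],[[0,0,0],[0,0,-0.13],0.35],[[0,0,0],[0,0,-0.13],0.35]]'
python3 - <<'E'
from h import *
w=snap("wrist","w10"); s=snap("side","side1"); t=snap("top","top1")
a=cv2.resize(w["image"][90:280,150:400],None,fx=1.6,fy=1.6)
b=cv2.resize(s["image"][80:320,220:420],None,fx=1.267,fy=1.267)[:304]
c=cv2.resize(t["image"][200:300,200:340],None,fx=3,fy=3)[:300]
im=np.zeros((604,800,3),np.uint8); im[:a.shape[0],:400]=a; im[:304,410:410+b.shape[1]]=b; im[304:604,:420]=c
cv2.imwrite("pics/m1.png",im[:600,:,::-1])
E
python3 go.py 0.48 0.05 0.25 0
```

```text
clock: 25.45
tool_pos: [0.6057, -0.2546, 0.2156]
eef_rot: [1.0, 0.016, -0.001, -0.0]
contact_force: [-0.9, -0.0, -1.0]
opening: 0.079
clock: 25.85
tool_pos: [0.6053, -0.2545, 0.186]
eef_rot: [1.0, 0.016, -0.001, -0.0]
contact_force: [0.4, 0.1, -0.7]
opening: 0.075
clock: 26.55
tool_pos: [0.6096, -0.2546, 0.3249]
eef_rot: [1.0, 0.015, 0.006, 0.002]
contact_force: [0.7, 0.2, -0.1]
opening: 0.349
turn [0.0, 0.001, 0.031] shift [-0.1161, -0.3086, 0.0673] F [ 0.7 -0.1  0.4] t 26.7 op 0.346
```

View pics/m1.png

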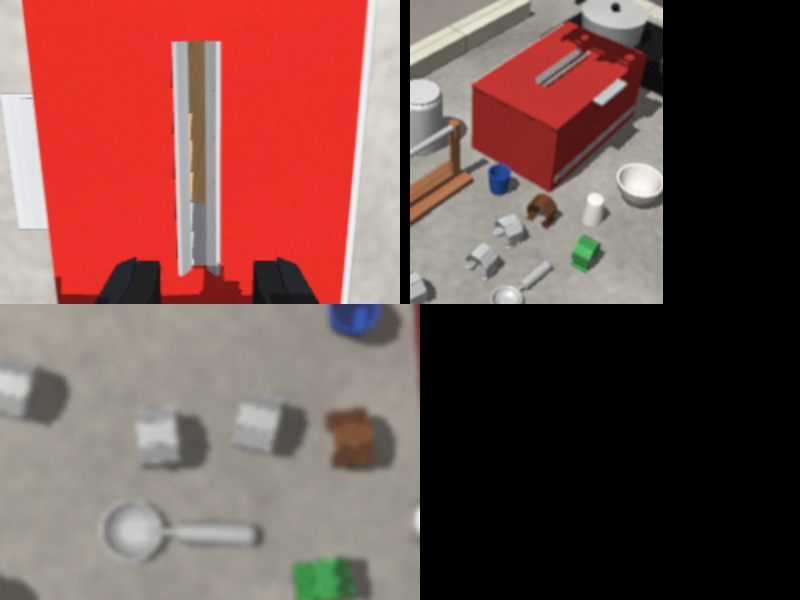

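All three boards are in, the lid is shut and the slot is clear. Ring 1 has been knocked, now at about top (205,229) against (223,241) before. I'll look at the rings from the wrist at two places.

```bash
python3 -m pendant '[[[0,0,0.031],[-0.11,-0.23,0],0.8],[[0,0,0.031],[-0.11,-0.23,0],0.8],[[0,0,0.031],[-0.11,-0.23,0.02],0.8],[[0,0,0.031],[-0.11,-0.23,0.05],0.8],[[0,0,0.031],[-0.11,-0.23,0.09],0.8],[[0,0,0.031],[-0.11,-0.23,0.09],0.8],[[0,0,0.031],[-0.11,-0.23,0.09],0.8],[[0,0,0.031],[-0.11,-0.23,0.09],0.8],[[0,0,0.031],[-0.11,-0.23,0.09],0.8]]'
python3 -c "
from h import *
w=snap('wrist','w11')"
python3 -m pendant '[[[0,0,0],[0,-0.03,0],0.8],[[0,0,0],[0,-0.06,0],0.8],[[0,0,0],[0,-0.06,0],0.8],[[0,0,0],[0,-0.06,0],0.8]]'
python3 -c "
from h import *
w=snap('wrist','w12')
a=cv2.resize(load('w11')['image'][0:270,130:430],None,fx=1.33,fy=1.33,interpolation=cv2.INTER_CUBIC)
b=cv2.resize(w['image'][0:270,130:430],None,fx=1.33,fy=1.33,interpolation=cv2.INTER_CUBIC)
print(a.shape)
cv2.imwrite('pics/m2.png',np.hstack([a,b])[:,:,::-1])"
```

```text
clock: 27.6
tool_pos: [0.49, -0.0294, 0.2279]
eef_rot: [1.0, -0.001, 0.0, 0.0]
contact_force: [0.6, 0.3, -0.2]
opening: 0.803
clock: 28.05
tool_pos: [0.4898, 0.0312, 0.2282]
eef_rot: [1.0, -0.0, 0.001, 0.0]
contact_force: [-0.4, -0.0, -0.3]
opening: 0.801
(359, 399, 3)
```

View pics/m2.png

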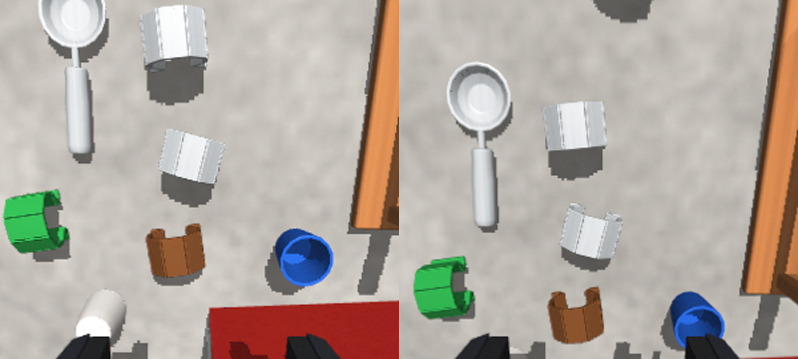

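Both pictures show the top facets: ring 3 at left (193,157) and right (592,232), ring 2 at left (174,35) and right (575,125). The egg cup and the brown and green look-alikes sit apart. I'll extract the facets numerically.

```bash
cat > ringf.py <<'E'
from h import *
def facets(w,lo=222,show=True):
    im=w["image"]; g=im.min(2); sat=im.max(2)-g
    m=((g>lo)&(sat<25)).astype(np.uint8)*255
    m=cv2.morphologyEx(m,cv2.MORPH_OPEN,np.ones((3,3),np.uint8)); m[265:]=0
    out=[]
    for c in cv2.findContours(m,cv2.RETR_EXTERNAL,cv2.CHAIN_APPROX_NONE)[0]:
        if cv2.contourArea(c)<60: continue
        (x,y),(a,b),an=cv2.minAreaRect(c); box=cv2.boxPoints(((x,y),(a,b),an))
        P=[onz(w,p,.049) for p in box]; e=[P[1]-P[0],P[2]-P[1]]; e.sort(key=np.linalg.norm); v=e[1]*np.sign(e[1][1])
        out.append(((x,y),np.mean(P,0)))
        if show: print("px",round(x,1),round(y,1),"size",[round(float(np.linalg.norm(k))*1e3) for k in e],"ctr",np.mean(P,0).round(4),"yaw",np.degrees(np.arctan2(-v[0],v[1])).round(1))
    return out
E
python3 - <<'E'
from ringf import *
for n in("w11","w12"):
    print(n); w=load(n); print("facet val",w["image"][118,275],w["image"][92,222]); facets(w)
E
```

```text
w11
facet val [238 240 242] [198 195 187]
px 199.5 243.0 size [22, 28] ctr [ 0.4004 -0.093   0.049 ] yaw 89.9
px 273.0 117.5 size [16, 31] ctr [0.4843 0.0426 0.049 ] yaw -15.4
px 185.7 80.5 size [6, 53] ctr [0.4011 0.0766 0.049 ] yaw -2.7
px 258.5 23.5 size [19, 31] ctr [0.4718 0.1251 0.049 ] yaw 5.8
px 523.2 88.0 size [9, 164] ctr [0.729  0.0649 0.049 ] yaw -1.3
px 185.8 17.1 size [27, 28] ctr [0.406  0.1307 0.049 ] yaw 14.0
w12
facet val [92 90 87] [191 186 181]
px 274.2 177.6 size [15, 30] ctr [0.4852 0.0425 0.049 ] yaw -14.4
px 261.2 93.9 size [16, 31] ctr [0.473  0.1252 0.049 ] yaw 5.5
px 190.0 78.0 size [23, 25] ctr [0.4052 0.1398 0.049 ] yaw -4.3
px 516.2 123.9 size [7, 248] ctr [0.7306 0.0839 0.049 ] yaw -1.2
```

Ring 3 is at (0.485, 0.0425) with yaw -15°, and ring 2 at (0.473, 0.125) with yaw 5.5°; the two views agree to about 1 mm. I'll also check the rod, then go for ring 3.

```bash
python3 - <<'E'
from h import *
for n in("w11","w12"):
    w=load(n); im=w["image"].astype(int)
    for v in(40,90,140,190):
        row=im[v]; sat=row.max(1)-row.min(1)
        xs=[u for u in range(440,558) if row[u].min()>150 and sat[u]<22]
        if xs: 
            c=(xs[0]+xs[-1])/2; print(n,v,xs[0],xs[-1],onz(w,(xs[0],v),.13).round(4),onz(w,(xs[-1],v),.13).round(4))
E
python3 go.py 0.4848 0.0425 0.017 -14.8
```

```text
w11 40 482 557 [0.6307 0.0975 0.13  ] [0.6842 0.0984 0.13  ]
w11 90 472 557 [0.6297 0.0649 0.13  ] [0.693  0.0656 0.13  ]
w11 140 462 557 [0.6288 0.0293 0.13  ] [0.703  0.0297 0.13  ]
w11 190 440 477 [ 0.6182 -0.0099  0.13  ] [ 0.6482 -0.0099  0.13  ]
w12 40 483 557 [0.6314 0.1584 0.13  ] [0.6843 0.1594 0.13  ]
w12 90 473 557 [0.6304 0.1258 0.13  ] [0.6932 0.1265 0.13  ]
w12 140 463 557 [0.6296 0.0901 0.13  ] [0.7032 0.0906 0.13  ]
w12 190 453 557 [0.6288 0.0508 0.13  ] [0.7146 0.0509 0.13  ]
turn [0.001, -0.001, 0.256] shift [-0.005, -0.0124, 0.2109] F [-0.6 -0.6  0.9] t 28.1 op 0.801
```

```bash
python3 -m pendant '[[[0,0,0.13],[-0.005,-0.0115,0],0.66],[[0,0,0.256],[-0.005,-0.0115,0.05],0.66],[[0,0,0.256],[-0.005,-0.0115,0.1],0.66],[[0,0,0.256],[-0.005,-0.0115,0.12],0.66],[[0,0,0.256],[-0.005,-0.0115,0.12],0.66],[[0,0,0.256],[-0.005,-0.0115,0.12],0.66]]'
python3 go.py 0.4848 0.0425 0.017 -14.8
```

```text
clock: 28.7
tool_pos: [0.4845, 0.0422, 0.108]
eef_rot: [0.992, -0.129, 0.0, 0.0]
contact_force: [0.8, -0.1, 0.0]
opening: 0.659
turn [0.001, -0.001, 0.001] shift [0.0001, -0.0004, 0.091] F [ 0.8 -0.1  0. ] t 28.7 op 0.659
```

```bash
python3 -m pendant '[[[0,0,0],[0,0,0.04],0.66],[[0,0,0],[0,0,0.07],0.66],[[0,0,0],[0,0,0.085],0.66],[[0,0,0],[0,0,0.091],0.66],[[0,0,0],[0,0,0.091],0.66],[[0,0,0],[0,0,0.091],0.66]]'
python3 -m pendant '[[[0,0,0],[0,0,0],0.35],[[0,0,0],[0,0,0],0.35],[[0,0,0],[0,0,0],0.35],[[0,0,0],[0,0,0],0.35],[[0,0,0],[0,0,0],0.35],[[0,0,0],[0,0,-0.03],0.35],[[0,0,0],[0,0,-0.08],0.35],[[0,0,0],[0,0,-0.13],0.35],[[0,0,0],[0,0,-0.18],0.35],[[0,0,0],[0,0,-0.22],0.35]]' 15
python3 -m pendant '[[[0,0,0],[0,0,0],0.35],[[0,0,0],[0,0,0],0.35]]'
python3 go.py 0.60 -0.06 0.23 -0.7
```

```text
clock: 29.3
tool_pos: [0.4851, 0.0432, 0.0179]
eef_rot: [0.992, -0.128, 0.001, -0.0]
contact_force: [1.1, 0.2, -0.8]
opening: 0.66
clock: 30.3
tool_pos: [0.4838, 0.0432, 0.2396]
eef_rot: [0.992, -0.128, 0.001, -0.0]
contact_force: [1.4, -0.2, -1.3]
opening: 0.523
clock: 30.5
tool_pos: [0.484, 0.0428, 0.2371]
eef_rot: [0.992, -0.128, 0.001, 0.0]
contact_force: [0.4, 0.0, -1.5]
opening: 0.521
turn [0.0, -0.001, -0.245] shift [0.1383, 0.07, 0.0074] F [ 0.4  0.  -1.5] t 30.5 op 0.521
```

```bash
python3 -m pendant '[[[0,0,-0.12],[0.05,-0.015,0],0.35],[[0,0,-0.245],[0.1,-0.03,0],0.35],[[0,0,-0.245],[0.15,-0.046,0],0.35],[[0,0,-0.245],[0.174,-0.053,0],0.35],[[0,0,-0.245],[0.174,-0.053,0],0.35],[[0,0,-0.245],[0.174,-0.053,0],0.35],[[0,0,-0.245],[0.174,-0.053,0],0.35]]'
python3 go.py 0.666 0.05 0.2 -0.7
python3 -c "
from h import *
w=snap('wrist','w13')
cv2.imwrite('pics/w13b.png',cv2.resize(w['image'],None,fx=1.4,fy=1.4,interpolation=cv2.INTER_CUBIC)[:,:,::-1])"
```

```text
clock: 31.2
tool_pos: [0.6638, 0.0506, 0.235]
eef_rot: [1.0, -0.005, -0.002, 0.001]
contact_force: [-0.5, 1.1, -1.2]
opening: 0.518
turn [0.001, 0.004, 0.003] shift [0.0023, 0.0005, 0.035] F [-0.5  1.1 -1.2] t 31.2 op 0.518
```

View pics/w13b.png

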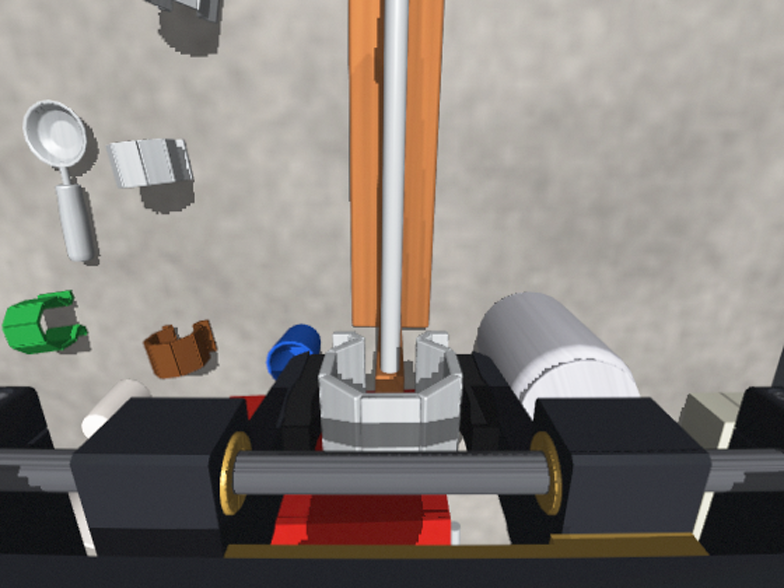

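The held ring's gap is centred near (390,335) and the rod runs through it, centred near (390,370) and (396,10). Next I compute the rod line.

```bash
python3 - <<'E'
from h import *
w=load("w13"); im=w["image"].astype(int); Q=[]
for v in range(20,225,15):
    row=im[v]; sat=row.max(1)-row.min(1)
    xs=[u for u in range(262,300) if sat[u]<30 and row[u].max()>110]
    c=(xs[0]+xs[-1])/2; X=onz(w,(c,v),.131); Q.append(X)
    if v%3==2: print(v,xs[0],xs[-1],X.round(4),(onz(w,(xs[-1]+1,v),.131)-onz(w,(xs[0],v),.131))[0].round(4))
Q=np.array(Q); p=np.polyfit(Q[:,1],Q[:,0],1); print("yaw",np.degrees(np.arctan(-p[0])),"x at y=.05,.12,.19",np.polyval(p,[.05,.12,.19]).round(4))
E
python3 go.py 0.666 0.05 0.2 -0.7
```

```text
20 275 290 [0.667  0.1902 0.131 ] 0.0111
35 274 290 [0.6666 0.1808 0.131 ] 0.0119
50 274 290 [0.6665 0.1713 0.131 ] 0.0121
65 274 289 [0.6661 0.1615 0.131 ] 0.0115
80 274 289 [0.666  0.1514 0.131 ] 0.0117
95 274 288 [0.6656 0.1411 0.131 ] 0.0111
110 274 288 [0.6655 0.1305 0.131 ] 0.0112
125 273 288 [0.6651 0.1196 0.131 ] 0.0122
140 273 287 [0.6646 0.1084 0.131 ] 0.0116
155 273 287 [0.6645 0.0969 0.131 ] 0.0117
170 273 287 [0.6644 0.085  0.131 ] 0.0119
185 273 286 [0.6639 0.0727 0.131 ] 0.0113
200 273 286 [0.6638 0.0601 0.131 ] 0.0115
215 272 285 [0.6629 0.047  0.131 ] 0.0117
yaw -1.487584817050731 x at y=.05,.12,.19 [0.6633 0.6651 0.6669]
turn [0.001, 0.003, 0.003] shift [0.0021, 0.0005, 0.0357] F [ 0.5 -0.4 -0.2] t 31.25 op 0.515
```

```bash
python3 -m pendant '[[[0,0,0.012],[0,0,0.03],0.35],[[0,0,0.012],[0,0,0.06],0.35],[[0,0,0.012],[0,0,0.065],0.35],[[0,0,0.012],[0,0,0.065],0.35],[[0,0,0.012],[0,0,0.065],0.35],[[0,0,0.012],[0,0,0.065],0.35]]'
python3 go.py 0.6633 0.05 0.11 -1.5
```

```text
clock: 31.85
tool_pos: [0.6667, 0.051, 0.1735]
eef_rot: [1.0, -0.012, 0.001, -0.0]
contact_force: [0.2, -0.5, -1.4]
opening: 0.519
turn [-0.001, -0.003, 0.003] shift [-0.0035, 0.0011, 0.0635] F [ 0.2 -0.5 -1.4] t 31.85 op 0.519
```

```bash
cat > rod.py <<'E'
import sys; from h import *
def rod(n,show=1):
    w=snap("wrist",n); im=w["image"].astype(int); Q=[]
    for v in range(10,200,10):
        row=im[v]; sat=row.max(1)-row.min(1)
        xs=[u for u in range(250,310) if sat[u]<30 and row[u].max()>110]
        if xs and 8<xs[-1]-xs[0]<26: Q.append(onz(w,((xs[0]+xs[-1])/2,v),.131))
    Q=np.array(Q); p=np.polyfit(Q[:,1],Q[:,0],1); print(len(Q),Q[:,1].min().round(3),Q[:,1].max().round(3),"yaw",np.degrees(np.arctan(-p[0])).round(2),"x at .05,.12,.19",np.polyval(p,[.05,.12,.19]).round(4),"res",np.std(Q[:,0]-np.polyval(p,Q[:,1])).round(4))
rod(sys.argv[1])
E
python3 -m pendant '[[[0,0,0],[-0.002,0,0],0.35],[[0,0,0],[-0.002,0,0],0.35],[[0,0,0],[-0.002,0,0],0.35]]'
python3 rod.py w14; python3 go.py 0.6645 0.05 0.11 -1.5
```

```text
clock: 32.15
tool_pos: [0.6638, 0.0506, 0.1721]
eef_rot: [1.0, -0.011, 0.0, 0.0]
contact_force: [-0.4, -0.1, -1.5]
opening: 0.52
19 0.085 0.18 yaw -1.56 x at .05,.12,.19 [0.6631 0.665  0.6669] res 0.0001
turn [0.0, -0.0, 0.003] shift [0.0006, 0.0005, 0.0619] F [-0.5  0.5 -0.8] t 32.2 op 0.52
```

```bash
python3 -m pendant '[[[0,0,0],[-0.0005,0,0.01],0.35],[[0,0,0],[-0.0005,0,0.02],0.35],[[0,0,0],[-0.0005,0,0.03],0.35],[[0,0,0],[-0.0005,0,0.035],0.35]]'
python3 -m pendant '[[[0,0,0],[0,0,0.01],0.35],[[0,0,0],[0,0,0.02],0.35],[[0,0,0],[0,0,0.027],0.35],[[0,0,0],[0,0,0.027],0.35]]'
python3 go.py 0.6633 0.05 0.11 -1.5
```

```text
clock: 32.6
tool_pos: [0.6623, 0.0503, 0.1347]
eef_rot: [1.0, -0.011, -0.001, 0.0]
contact_force: [-0.1, -0.6, -0.6]
opening: 0.519
clock: 33.0
tool_pos: [0.663, 0.0506, 0.1088]
eef_rot: [1.0, -0.011, -0.0, 0.0]
contact_force: [1.0, 0.5, -1.1]
opening: 0.515
turn [0.0, 0.001, 0.003] shift [0.0003, 0.0006, -0.0012] F [ 1.   0.5 -1.1] t 33.0 op 0.515
```

```bash
python3 -m pendant '[[[0,0,0],[0,0,0],0.66],[[0,0,0],[0,0,0],0.66],[[0,0,0],[0,0,0],0.66],[[0,0,0],[0,0,-0.03],0.66],[[0,0,0],[0,0,-0.07],0.66],[[0,0,0],[0,0,-0.12],0.66],[[0,0,0],[-0.05,0,-0.12],0.66],[[0,0,0],[-0.1,-0.01,-0.12],0.66],[[0,0,0],[-0.15,-0.01,-0.12],0.66],[[0,0,0],[-0.175,-0.01,-0.12],0.66]]'
python3 -m pendant '[[[0,0,0],[0,0,0],0.66],[[0,0,0],[0,0,0],0.66]]'
python3 -c "
from ringf import *
w=snap('wrist','w15'); facets(w)"
python3 go.py 0.473 0.125 0.017 5.5
```

```text
clock: 34.0
tool_pos: [0.4842, 0.0646, 0.2302]
eef_rot: [1.0, -0.01, -0.001, 0.001]
contact_force: [0.6, -0.0, -0.6]
opening: 0.662
clock: 34.2
tool_pos: [0.4892, 0.0647, 0.2303]
eef_rot: [1.0, -0.011, 0.001, 0.0]
contact_force: [0.8, 0.5, -0.1]
opening: 0.661
px 493.7 227.8 size [22, 45] ctr [0.7316 0.012  0.049 ] yaw -0.6
px 261.3 129.2 size [16, 31] ctr [0.4733 0.1257 0.049 ] yaw 5.5
px 192.0 112.0 size [24, 25] ctr [0.4051 0.144  0.049 ] yaw -5.5
px 518.8 104.0 size [7, 201] ctr [0.7315 0.1362 0.049 ] yaw -1.0
px 299.0 4.5 size [7, 16] ctr [0.5115 0.2348 0.049 ] yaw 88.9
turn [-0.0, -0.002, -0.12] shift [-0.0189, -0.0597, 0.2131] F [ 0.8 -0.3  0.2] t 34.25 op 0.659
```

```bash
python3 -m pendant '[[[0,0,-0.12],[-0.018,-0.04,0],0.66],[[0,0,-0.12],[-0.018,-0.06,0.05],0.66],[[0,0,-0.12],[-0.018,-0.06,0.1],0.66],[[0,0,-0.12],[-0.018,-0.06,0.13],0.66],[[0,0,-0.12],[-0.018,-0.06,0.13],0.66],[[0,0,-0.12],[-0.018,-0.06,0.13],0.66],[[0,0,-0.12],[-0.018,-0.06,0.13],0.66]]'
python3 go.py 0.4733 0.1257 0.0175 5.5
```

```text
clock: 34.95
tool_pos: [0.4736, 0.1255, 0.1011]
eef_rot: [0.999, 0.048, 0.002, -0.001]
contact_force: [0.1, 0.1, 0.2]
opening: 0.658
turn [-0.001, -0.003, 0.0] shift [-0.0006, -0.0001, 0.0836] F [0.1 0.1 0.2] t 34.95 op 0.658
```

```bash
python3 - <<'E'
from h import *
s=snap("side","side2"); a=s["image"][150:300,150:330]
cv2.imwrite("pics/s2.png",cv2.resize(a,None,fx=3,fy=3,interpolation=cv2.INTER_CUBIC)[:,:,::-1])
E
```

```text
(no output)
```

View pics/s2.png

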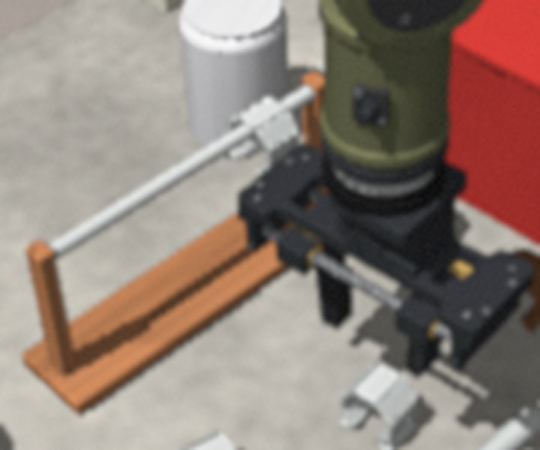

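The ring hangs on the rod at (268,125). Next I grasp ring 2.

```bash
python3 -m pendant '[[[0,0,0],[0,0,0.04],0.66],[[0,0,0],[0,0,0.065],0.66],[[0,0,0],[0,0,0.078],0.66],[[0,0,0],[0,0,0.083],0.66],[[0,0,0],[0,0,0.083],0.66],[[0,0,0],[0,0,0.083],0.66]]'
python3 -m pendant '[[[0,0,0],[0,0,0],0.35],[[0,0,0],[0,0,0],0.35],[[0,0,0],[0,0,0],0.35],[[0,0,0],[0,0,0],0.35],[[0,0,0],[0,0,0],0.35],[[0,0,0],[0,0,-0.03],0.35],[[0,0,0],[0,0,-0.08],0.35],[[0,0,0],[0,0,-0.13],0.35],[[0,0,0],[0,0,-0.18],0.35],[[0,0,0],[0,0,-0.22],0.35]]' 15
python3 -m pendant '[[[0,0,0],[0,0,0],0.35],[[0,0,0],[0,0,0],0.35]]'
python3 go.py 0.665 0.12 0.237 -1.5
```

```text
clock: 35.6
tool_pos: [0.4728, 0.1252, 0.0178]
eef_rot: [0.999, 0.048, 0.001, -0.0]
contact_force: [-0.3, -0.3, -0.9]
opening: 0.665
clock: 36.6
tool_pos: [0.4717, 0.1249, 0.2394]
eef_rot: [0.999, 0.048, 0.001, -0.0]
contact_force: [1.7, 0.4, -1.4]
opening: 0.522
clock: 36.8
tool_pos: [0.472, 0.1245, 0.237]
eef_rot: [0.999, 0.048, 0.001, 0.0]
contact_force: [0.5, -0.0, -1.0]
opening: 0.517
turn [0.0, -0.001, 0.122] shift [0.1917, 0.023, 0.0003] F [ 0.5 -0.  -1. ] t 36.8 op 0.517
```

```bash
python3 -m pendant '[[[0,0,0.06],[0.05,0.005,0],0.35],[[0,0,0.122],[0.1,0.01,0],0.35],[[0,0,0.122],[0.15,0.023,0],0.35],[[0,0,0.122],[0.19,0.023,0],0.35],[[0,0,0.122],[0.19,0.023,0.03],0.35],[[0,0,0.122],[0.19,0.023,0.06],0.35],[[0,0,0.122],[0.19,0.023,0.063],0.35],[[0,0,0.122],[0.19,0.023,0.063],0.35],[[0,0,0.122],[0.19,0.023,0.063],0.35]]'
python3 -m pendant '[[[0,0,0],[0,0,0],0.35],[[0,0,0],[0,0,0],0.35]]'
python3 rod.py w16
python3 go.py 0.665 0.12 0.11 -1.5
```

```text
clock: 37.7
tool_pos: [0.6635, 0.121, 0.1743]
eef_rot: [1.0, -0.012, 0.0, -0.0]
contact_force: [-0.1, -0.3, -1.0]
opening: 0.52
clock: 37.9
tool_pos: [0.6638, 0.1208, 0.175]
eef_rot: [1.0, -0.013, 0.001, -0.0]
contact_force: [0.7, -1.0, -0.5]
opening: 0.519
17 0.155 0.242 yaw -1.6 x at .05,.12,.19 [0.6629 0.6649 0.6669] res 0.0001
turn [-0.0, -0.002, 0.001] shift [0.0012, 0.0006, 0.0648] F [ 0.2  0.3 -0.7] t 37.95 op 0.517
```

```bash
python3 -m pendant '[[[0,0,0],[0.001,0,0.01],0.35],[[0,0,0],[0.001,0,0.02],0.35],[[0,0,0],[0.001,0,0.03],0.35],[[0,0,0],[0.001,0,0.037],0.35]]'
python3 -m pendant '[[[0,0,0],[0,0,0.01],0.35],[[0,0,0],[0,0,0.02],0.35],[[0,0,0],[0,0,0.027],0.35],[[0,0,0],[0,0,0.027],0.35]]'
python3 go.py 0.665 0.12 0.11 -1.5
```

```text
clock: 38.35
tool_pos: [0.6635, 0.1202, 0.1349]
eef_rot: [1.0, -0.012, -0.001, 0.0]
contact_force: [-0.1, -0.3, -0.6]
opening: 0.521
clock: 38.75
tool_pos: [0.664, 0.1205, 0.1088]
eef_rot: [1.0, -0.012, -0.0, 0.0]
contact_force: [0.5, -0.1, 0.1]
opening: 0.521
turn [0.0, 0.001, 0.001] shift [0.001, 0.0004, -0.0012] F [ 0.5 -0.1  0.1] t 38.75 op 0.521
```

```bash
python3 -m pendant '[[[0,0,0],[0,0,0],0.66],[[0,0,0],[0,0,0],0.66],[[0,0,0],[0,0,0],0.66],[[0,0,0],[0,0,-0.03],0.66],[[0,0,0],[0,0,-0.07],0.66],[[0,0,0],[0,0,-0.12],0.66],[[0,0,0],[-0.05,0,-0.12],0.66],[[0,0,0],[-0.1,-0.03,-0.12],0.66],[[0,0,0],[-0.15,-0.03,-0.12],0.66],[[0,0,0],[-0.15,-0.03,-0.12],0.66]]'
python3 -m pendant '[[[0,0,0],[0,0,0],0.66],[[0,0,0],[0,0,0],0.66]]'
python3 -c "
from ringf import *
w=snap('wrist','w17'); facets(w); print(proj(w,[.5115,.235,.049]))
cv2.imwrite('pics/w17c.png',cv2.resize(w['image'][20:260,150:430],None,fx=2,fy=2,interpolation=cv2.INTER_CUBIC)[:,:,::-1])"
python3 go.py 0.5115 0.235 0.017 0
```

```text
clock: 39.75
tool_pos: [0.5073, 0.1549, 0.2297]
eef_rot: [1.0, -0.008, -0.003, 0.002]
contact_force: [0.7, -0.0, -0.7]
opening: 0.66
clock: 39.95
tool_pos: [0.517, 0.154, 0.2301]
eef_rot: [1.0, -0.013, 0.001, -0.0]
contact_force: [-0.2, -0.6, -0.2]
opening: 0.66
px 458.4 248.5 size [20, 42] ctr [0.7228 0.076  0.049 ] yaw 0.5
px 177.5 189.5 size [22, 26] ctr [0.4088 0.155  0.049 ] yaw -6.8
px 473.3 159.5 size [6, 147] ctr [0.7224 0.1742 0.049 ] yaw -1.6
px 273.0 94.9 size [16, 31] ctr [0.5142 0.2474 0.049 ] yaw -12.3
px 199.5 13.5 size [9, 10] ctr [0.4496 0.3194 0.049 ] yaw -13.9
px 319.0 15.0 size [24, 25] ctr [0.5583 0.3152 0.049 ] yaw 88.8
px 295.5 13.5 size [10, 22] ctr [0.5369 0.3169 0.049 ] yaw -0.3
px 272.0 12.3 size [22, 27] ctr [0.5155 0.3184 0.049 ] yaw 84.7
px 248.1 11.5 size [8, 19] ctr [0.4938 0.3197 0.049 ] yaw -7.0
px 223.5 11.0 size [18, 26] ctr [0.4716 0.3207 0.049 ] yaw 88.3
px 176.5 9.0 size [14, 23] ctr [0.4291 0.3237 0.049 ] yaw 88.1
px 49.0 35.0 size [60, 61] ctr [0.3066 0.3063 0.049 ] yaw 87.4
[270.68417733 108.49178354]
turn [-0.001, -0.002, -0.027] shift [-0.0086, -0.0807, 0.213] F [-0.2  0.3 -0.8] t 40.0 op 0.657
```

```bash
python3 go.py 0.5142 0.2474 0.017 -12.3
python3 -m pendant '[[[0,0,0.1],[-0.005,-0.05,0],0.66],[[0,0,0.188],[-0.005,-0.093,0.03],0.66],[[0,0,0.188],[-0.005,-0.093,0.08],0.66],[[0,0,0.188],[-0.005,-0.093,0.13],0.66],[[0,0,0.188],[-0.005,-0.093,0.13],0.66],[[0,0,0.188],[-0.005,-0.093,0.13],0.66],[[0,0,0.188],[-0.005,-0.093,0.13],0.66]]'
python3 go.py 0.5142 0.2474 0.0175 -12.3
```

```text
turn [-0.001, -0.002, 0.187] shift [-0.0062, -0.0932, 0.213] F [-0.2  0.3 -0.8] t 40.0 op 0.657
clock: 40.7
tool_pos: [0.5145, 0.2481, 0.1019]
eef_rot: [0.994, -0.107, 0.002, -0.001]
contact_force: [0.3, -0.1, 1.0]
opening: 0.656
turn [-0.003, -0.003, 0.0] shift [-0.0004, 0.001, 0.0844] F [ 0.3 -0.1  1. ] t 40.7 op 0.656
```

```bash
python3 -m pendant '[[[0,0,0],[0,0,0.04],0.66],[[0,0,0],[0,0.001,0.065],0.66],[[0,0,0],[0,0.001,0.078],0.66],[[0,0,0],[0,0.001,0.084],0.66],[[0,0,0],[0,0.001,0.084],0.66],[[0,0,0],[0,0.001,0.084],0.66]]'
python3 -m pendant '[[[0,0,0],[0,0,0],0.35],[[0,0,0],[0,0,0],0.35],[[0,0,0],[0,0,0],0.35],[[0,0,0],[0,0,0],0.35],[[0,0,0],[0,0,0],0.35],[[0,0,0],[0,0,-0.03],0.35],[[0,0,0],[0,0,-0.08],0.35],[[0,0,0],[0,0,-0.13],0.35],[[0,0,0],[0,0,-0.18],0.35],[[0,0,0],[0,0,-0.22],0.35]]' 15
python3 -m pendant '[[[0,0,0],[0,0,0],0.35],[[0,0,0],[0,0,0],0.35]]'
python3 go.py 0.667 0.19 0.237 -1.5
```

```text
clock: 41.3
tool_pos: [0.5132, 0.247, 0.017]
eef_rot: [0.994, -0.106, 0.001, -0.001]
contact_force: [0.1, 0.3, -0.2]
opening: 0.663
clock: 42.3
tool_pos: [0.5121, 0.2464, 0.2384]
eef_rot: [0.994, -0.106, 0.001, -0.0]
contact_force: [0.3, 0.4, -0.6]
opening: 0.522
clock: 42.5
tool_pos: [0.5122, 0.246, 0.236]
eef_rot: [0.994, -0.106, 0.0, 0.0]
contact_force: [0.4, -0.3, -1.8]
opening: 0.516
turn [0.0, -0.001, -0.187] shift [0.1632, 0.0219, -0.0009] F [ 0.4 -0.3 -1.8] t 42.5 op 0.516
```

```bash
python3 -m pendant '[[[0,0,-0.1],[0.05,0.005,0],0.35],[[0,0,-0.187],[0.1,0.01,0],0.35],[[0,0,-0.187],[0.15,0.022,0],0.35],[[0,0,-0.187],[0.163,0.022,0],0.35],[[0,0,-0.187],[0.163,0.022,0.03],0.35],[[0,0,-0.187],[0.163,0.022,0.06],0.35],[[0,0,-0.187],[0.163,0.022,0.063],0.35],[[0,0,-0.187],[0.163,0.022,0.063],0.35],[[0,0,-0.187],[0.163,0.022,0.063],0.35]]'
python3 -m pendant '[[[0,0,0],[0,0,0],0.35],[[0,0,0],[0,0,0],0.35]]'
python3 go.py 0.667 0.19 0.11 -1.5
```

```text
clock: 43.4
tool_pos: [0.6671, 0.191, 0.1733]
eef_rot: [1.0, -0.013, 0.0, -0.0]
contact_force: [-0.3, 0.6, -0.2]
opening: 0.521
clock: 43.6
tool_pos: [0.6674, 0.1907, 0.174]
eef_rot: [1.0, -0.013, 0.001, -0.0]
contact_force: [-1.1, -0.8, -2.0]
opening: 0.514
turn [-0.001, -0.002, 0.0] shift [-0.0005, 0.0008, 0.064] F [-1.1 -0.8 -2. ] t 43.6 op 0.514
```

```bash
python3 -m pendant '[[[0,0,0],[0,0,0.01],0.35],[[0,0,0],[0,0,0.02],0.35],[[0,0,0],[0,0,0.03],0.35],[[0,0,0],[0,0,0.037],0.35]]'
python3 -m pendant '[[[0,0,0],[0,0,0.01],0.35],[[0,0,0],[0,0,0.02],0.35],[[0,0,0],[0,0,0.027],0.35],[[0,0,0],[0,0,0.027],0.35]]'
python3 go.py 0.667 0.19 0.11 -1.5
```

```text
clock: 44.0
tool_pos: [0.6662, 0.19, 0.1339]
eef_rot: [1.0, -0.013, -0.001, 0.0]
contact_force: [-0.3, 0.2, -1.6]
opening: 0.518
clock: 44.4
tool_pos: [0.6666, 0.1903, 0.1077]
eef_rot: [1.0, -0.013, -0.0, 0.0]
contact_force: [0.2, -0.1, -1.2]
opening: 0.523
turn [0.0, 0.001, 0.0] shift [0.0004, 0.0003, -0.0023] F [ 0.2 -0.1 -1.2] t 44.4 op 0.523
```

Seated. I release, raise and withdraw towards -y and up, clear of everything, then check both views.

```bash
python3 -m pendant '[[[0,0,0],[0,0,0],0.66],[[0,0,0],[0,0,0],0.66],[[0,0,0],[0,0,0],0.66],[[0,0,0],[0,0,-0.03],0.66],[[0,0,0],[0,0,-0.07],0.66],[[0,0,0],[0,0,-0.12],0.66],[[0,0,0],[-0.05,0.03,-0.16],0.66],[[0,0,0],[-0.1,0.08,-0.2],0.66],[[0,0,0],[-0.15,0.12,-0.22],0.66],[[0,0,0],[-0.19,0.16,-0.22],0.66]]'
python3 -m pendant '[[[0,0,0],[-0.05,0.08,0],0.66],[[0,0,0],[-0.05,0.15,0],0.66],[[0,0,0],[-0.05,0.2,0],0.66],[[0,0,0],[-0.05,0.25,0],0.66],[[0,0,0],[-0.05,0.3,0],0.66],[[0,0,0],[-0.05,0.35,0],0.66],[[0,0,0],[-0.05,0.35,0],0.66],[[0,0,0],[-0.05,0.35,0],0.66],[[0,0,0],[-0.05,0.35,0],0.66],[[0,0,0],[-0.05,0.35,0],0.66]]'
python3 - <<'E'
from h import *
s=snap("side","side3"); t=snap("top","top3")
a=cv2.resize(s["image"][130:340,60:420],None,fx=2.1,fy=2.1,interpolation=cv2.INTER_CUBIC)[:420]
b=cv2.resize(t["image"][130:250,110:510],None,fx=1.4,fy=1.4)
im=np.zeros((600,760,3),np.uint8); im[:a.shape[0],:a.shape[1]]=a[:,:760]; im[430:430+b.shape[0],:b.shape[1]]=b
cv2.imwrite("pics/fin.png",im[:,:,::-1])
E
```

```text
clock: 45.4
tool_pos: [0.5249, 0.0813, 0.315]
eef_rot: [1.0, -0.013, 0.002, -0.0]
contact_force: [-0.0, -1.2, 0.4]
opening: 0.659
clock: 46.4
tool_pos: [0.4669, -0.2655, 0.3133]
eef_rot: [1.0, -0.012, 0.0, -0.0]
contact_force: [0.1, 1.0, 0.0]
opening: 0.66
```

View pics/fin.png

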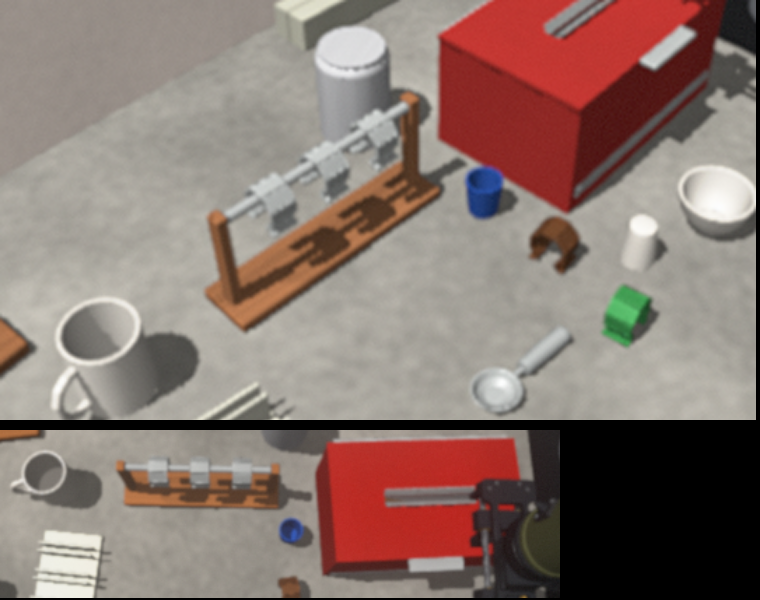

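All three rings hang on the rod at (278,205), (325,168) and (378,135). The rack is empty, the lid is shut, and the other things stand where they were.

```bash
python3 -m pendant '[[[0,0,0],[0,0,-0.02],0.66],[[0,0,0],[0,0,-0.02],0.66],[[0,0,0],[0,0,-0.02],0.66]]'; python3 -c "
from plant import r
print(r.finish_job())"
```

```text
clock: 46.8
tool_pos: [0.467, -0.2661, 0.3332]
eef_rot: [1.0, -0.012, 0.0, 0.0]
contact_force: [-0.1, -0.3, 0.1]
opening: 0.658
the job is handed in; nothing more can be done
None
```

The job is done and handed in at about 47 s of the 210 s. I shut the lid first, pushing until it met its stop at about 18 N. I then posted all three boards through the slot, and hung all three steel rings gap first on the rod.

**Last checks:** The final side and top pictures show three rings hanging on the rod, an empty rack and the lid shut. In the same pictures the brown and green look-alikes and the other things appear to be where they were. The arm is clear of everything. A wrist view after the third board, before the rings were done, showed the slot clear with a board lying well below it inside the bin.

**What disagreed:**
- **Knocked ring:** ring 1 was knocked a few centimetres before I reached it, so I measured it again before picking it up.
- **Third board:** I first read it as tilted in the grip, but the edge I had used was a board already in the bin, seen through the slot. I undid the correction and the board went in without resistance.
- **Ring angle:** one close view showed the first ring hanging slightly askew on the rod. I took it for a small swing and did not measure its angle.

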